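# Rebuild the spacer stack of a tube rotator

## Robot

A 6-joint arm with a two-finger parallel gripper is mounted at the origin on the work surface. World frame = base frame: x ahead of the robot, y to its left, z up, the work surface at z = 0. Lengths are in m, angles in rad, forces in N, time in s.
With the tool pointing down it reaches from about 0.425 to 0.95 m from the base axis. Payload 14.7 kg.
Tool frame: the origin (TCP) lies midway between the tips of the shut fingers; the grasp point (between the pads) lies 19 mm behind it; z points along the fingers, y is the line along which they close (so a half turn about z gives the same grasp; the last joint's range is limited). The gripper opens to 85 mm and grips with 20 to 120 N. Pads are 22 mm wide; open, the fingers measure 114 mm over their backs; the gripper's body (76 mm by 85 mm) begins 54 mm behind the grasp point. The pads swing forward as they close: fully open they stand 13 mm farther back than shut.
Start: joints at [1.227, 0.48, 1.596, -0, 1.065, -0.047], TCP at [0.19, 0.622, 0.198] pointing down, gripper open.
Joint ranges: [-2.75, 2.75], [-0.82, 2.05], [0.23, 2.67], [-1.56, 4.7], [0.09, 2.69], [-2.92, 2.92]. Speed limits (rad/s): [1.89, 1.89, 2.39, 3.01, 3.01, 3.01].

## Interface

Orientations are given as a 3x3 rotation matrix whose columns are the frame's x, y, z axes.
In Python, from cell import robot gives the robot as it stands.
- The arm moves only by the tool move_arm, never from a script. Its argument "rows" is a list of rows, each a list of 7 numbers: the turn, a rotation vector about the tool's x, y, z in degrees, then the shift along the tool's x, y, z in cm, then the opening, from 0 (shut) to 1 (fully open). In form: [[rx, ry, rz, dx, dy, dz, grip], ...]. A call has 1 to 12 rows; each row is the pose to reach, as a shift and turn from the pose commanded when the call began, along the tool's axes at that moment; what a row does not reach only later rows make up. A row lasts 1/8 s, in which the tool goes at most 62.5 mm and 10.7 degrees, less where a joint would pass 70% of its speed; a pose out of reach is approached as far as the arm can. A call with a gripper value outside its range is refused whole. The fingers move at their own pace and stop on an object; "grip_force" is the grip in N (left out, the last holds). Time passes only in rows, so rows that repeat a pose let the fingers close. It gives the time, the measured TCP pose, the force, the opening and the grip force at its end, in the units of the state.
- robot.read_state(): the state, without advancing time (a new reading comes with each control period).
- robot.camera(name): name is "side" or "top" or "wrist"; returns the picture (420x560x3 uint8, red, green, blue); there is no depth.
- robot.calibration(name): a dict with "intrinsics" (3x3 intrinsics, pixels), "dist" ([k1, k2, p1, p2, k3] as OpenCV has them; the pictures are not rectified), "pose" (4x4, takes a point from camera to world coordinates). Camera axes: x right, y down, z forward; pixel columns grow to the right and rows downward; lengths in m; the calibration is good to about 2 mm. A picture is of the moment at which its call begins: read the wrist's pose just before it. calibration takes no time and is no camera call; for the wrist camera it gives the pose at the moment of the call.
- robot.sign_off(): hands the job in; it is judged then, once.
The state is a dict: "time": time; "joint_pos": joint angles; "qd": joint speeds; "joint_efforts": joint torques, N m; "tcp_pos": TCP position; "ee_rot": TCP orientation; "contact_force": force on the tool from outside, world axes, zero at the start; "moment": the same for the moment, N m; "gripper_width": opening from 0.0 (shut) to 1.0 (fully open); "grasp_force": force on a finger pad.
Only numpy, scipy, OpenCV 4.12 (cv2) and the standard library are available. Lean on these libraries where they do the work, as an engineer would, in place of code of your own. Each camera call takes 0.05 s, during which the arm holds its last target. There are 200 camera calls.

## Task

The cover of the steel cassette on the lab bench is ajar: fold it right back past upright, so that it stands open. Then thread every spacer ring in the cassette onto the rotator's upright spindle, widest at the bottom and each one narrower than the one beneath it, all lying flat on one another. When all are on, fold the cassette's cover fully shut, and leave the other things on the bench where they are.

Things in the scene. Friction and masses are not known exactly. Their poses are not given: they have to be found in the camera images.
- cassette: fixed shallow open steel box, 235 mm along its x, 245 mm along its y, walls 28 mm high and 5 mm thick, floor 5 mm thick; origin at the centre of its underside, on the bench; its cover is hinged along the top of its +x side, which faces roughly to the robot's left (world +y)
- cover (a joint): angle of the cassette's cover, rad: 0 shut flat on the box's rim, 1.57 upright, 1.9 the stop, leaning back past upright. The cover starts between 0.5 and 0.9. Its hinge is stiff: it stays at whatever angle it is left (about 0.43 Nm of friction, cover 0.25 kg)
- cover_hinge (a point): middle of the cover's hinge line, at the height of the box's rim (28.5 mm); the cover, a flat plate 235 mm from hinge to free edge, 245 mm wide and 5 mm thick, has its underside through this point; its frame turns with the cover: the plate runs along its -x from the hinge and its z points out of the cover's outer face
- cover_edge (a point): middle of the cover's free edge, half-way through its thickness (235 mm from the hinge); moves with the cover
- cover_handle (a point): grip point of the small black knob on the cover's outer face, midway along the free edge and 30 mm in from it, 35 mm out from the face; moves with the cover
- spindle_foot (a point): centre of the round steel seat of the rotator (seat 72 mm wide, 30 mm above the bench, on a fixed grey block 150 x 130 x 26 mm) where the spindle rises; z is up. The bottom spacer lies flat on this seat
- spindle_tip (a point): top of the steel spindle, 55 mm above its seat; spindle 10 mm in diameter, its last 5 mm a cone
- spacer64_mid (a point): white plastic spacer ring 64 mm in outer diameter, 8 mm thick, with a 14 mm bore; this point is its centre, half-way up; its z is its axis. Starts lying flat in the cassette, or is absent (four to six of the six are there)
- spacer57_mid (a point): white plastic spacer ring 57 mm in outer diameter, 8 mm thick, with a 14 mm bore; this point is its centre, half-way up; its z is its axis. Starts lying flat in the cassette, or is absent (four to six of the six are there)
- spacer50_mid (a point): white plastic spacer ring 50 mm in outer diameter, 8 mm thick, with a 14 mm bore; this point is its centre, half-way up; its z is its axis. Starts lying flat in the cassette, or is absent (four to six of the six are there)
- spacer43_mid (a point): white plastic spacer ring 43 mm in outer diameter, 8 mm thick, with a 14 mm bore; this point is its centre, half-way up; its z is its axis. Starts lying flat in the cassette, or is absent (four to six of the six are there)
- spacer36_mid (a point): white plastic spacer ring 36 mm in outer diameter, 8 mm thick, with a 14 mm bore; this point is its centre, half-way up; its z is its axis. Starts lying flat in the cassette, or is absent (four to six of the six are there)
- spacer29_mid (a point): white plastic spacer ring 29 mm in outer diameter, 8 mm thick, with a 14 mm bore; this point is its centre, half-way up; its z is its axis. Starts lying flat in the cassette, or is absent (four to six of the six are there)
- tub: a yellow lidded tub, loose, not part of the job; origin at the centre of its underside
- sharps: an orange sharps container with a red lid, loose, not part of the job; origin at the centre of its underside
- carton: a small white carton, loose, not part of the job; origin at the centre of its underside
- bottle: a white bottle with a blue cap, loose, not part of the job; origin at the centre of its underside

How it is judged:
On the way, in this order (a step that is already met when the one before it is completed fails the run):
1. the cover is folded back past upright (value of joint cover above 1.58 rad), for 0.2 s.
2. every spacer present is on the spindle, widest at the bottom, with the cover still open (value of joint cover above 0.9 rad and horizontal distance between each of spacer64_mid, spacer57_mid, spacer50_mid, spacer43_mid, spacer36_mid, spacer29_mid and spindle_foot below 0.004 m and z of each of spacer64_mid, spacer57_mid, spacer50_mid, spacer43_mid, spacer36_mid, spacer29_mid in the frame of spindle_foot below 0.05 m and angle between each of spacer64_mid, spacer57_mid, spacer50_mid, spacer43_mid, spacer36_mid, spacer29_mid's own z axis and vertical below 0.12 rad and z of each of spacer57_mid, spacer50_mid, spacer43_mid, spacer36_mid, spacer29_mid in the frame of spacer64_mid above 0.005 m and z of each of spacer50_mid, spacer43_mid, spacer36_mid, spacer29_mid in the frame of spacer57_mid above 0.005 m and z of each of spacer43_mid, spacer36_mid, spacer29_mid in the frame of spacer50_mid above 0.005 m and z of each of spacer36_mid, spacer29_mid in the frame of spacer43_mid above 0.005 m and z of spacer29_mid in the frame of spacer36_mid above 0.005 m), for 0.3 s.
3. the cover is shut (value of joint cover below 0.05 rad), for 0.2 s.
At the end, for the whole second after the job is handed in: every spacer present lies flat (within 0.12 rad) on the spindle, its centre within 4 mm of the spindle's axis and under 50 mm above the seat, each one above all wider ones; all at rest; the cover shut to within 0.05 rad (value of joint cover below 0.05 rad and horizontal distance between each of spacer64_mid, spacer57_mid, spacer50_mid, spacer43_mid, spacer36_mid, spacer29_mid and spindle_foot below 0.004 m and z of each of spacer64_mid, spacer57_mid, spacer50_mid, spacer43_mid, spacer36_mid, spacer29_mid in the frame of spindle_foot below 0.05 m and angle between each of spacer64_mid, spacer57_mid, spacer50_mid, spacer43_mid, spacer36_mid, spacer29_mid's own z axis and vertical below 0.12 rad and z of each of spacer57_mid, spacer50_mid, spacer43_mid, spacer36_mid, spacer29_mid in the frame of spacer64_mid above 0.005 m and z of each of spacer50_mid, spacer43_mid, spacer36_mid, spacer29_mid in the frame of spacer57_mid above 0.005 m and z of each of spacer43_mid, spacer36_mid, spacer29_mid in the frame of spacer50_mid above 0.005 m and z of each of spacer36_mid, spacer29_mid in the frame of spacer43_mid above 0.005 m and z of spacer29_mid in the frame of spacer36_mid above 0.005 m and linear speed of each of spacer64, spacer57, spacer50, spacer43, spacer36, spacer29 below 0.02 m/s); the robot touches nothing.
It fails at once if a yellow lidded tub is pushed more than 30 mm or tipped over (distance of tub from where it was at the start of the episode above 0.03 m or angle between tub's own z axis and vertical above 0.5 rad).
It fails at once if an orange sharps container with a red lid is pushed more than 30 mm or tipped over (distance of sharps from where it was at the start of the episode above 0.03 m or angle between sharps's own z axis and vertical above 0.5 rad).
It fails at once if a small white carton is pushed more than 30 mm or tipped over (distance of carton from where it was at the start of the episode above 0.03 m or angle between carton's own z axis and vertical above 0.5 rad).
It fails at once if a white bottle with a blue cap is pushed more than 30 mm or tipped over (distance of bottle from where it was at the start of the episode above 0.03 m or angle between bottle's own z axis and vertical above 0.5 rad).
Of spacer64, spacer57, spacer50, spacer43, spacer36, spacer29 only 4 to 6 are there at a start; the rules pass over those that are not, and their reading is None.
At some moment in a run one of spacer64, spacer57, spacer50, spacer43, spacer36, spacer29 may be knocked a few centimetres aside while the robot is not near it.
Once in a run the grip may slacken for a moment while it holds something.
It also fails if it takes over 210 s, if anything falls off the work surface, if the arm or the gripper's body presses on something with over 40 N, if the wrist force passes 120 N, or if a joint passes its speed limit or range.

## Working session

There is one attempt and no reset: what is moved stays moved. The work goes in short steps, Python scripts to look and compute and a tool call to move; the robot and the scene stay as the last step left them, time stands still between calls to the robot, and variables do not carry over. Pictures are saved under pics/ and viewed, at most 14 in all, crops included, and the job is handed in when it is done.

Besides the shell and the picture viewer there is one more tool, called by a JSON object that holds its "op" and its "data". move_arm: Moves the arm, as the interface text tells. Its arguments: {"type":"object","properties":{"rows":{"type":"array","items":{"type":"array","items":{"type":"number"}}},"grip_force":{"type":"number"}},"required":["rows"]}

```bash
ls; mkdir -p pics; cat > h.py <<'E'
import numpy as np, cv2
from cell import robot
def snap(n,f):
    c=robot.calibration(n); im=robot.camera(n); cv2.imwrite(f'pics/{f}.png',im[:,:,::-1]); np.savez(f'pics/{f}.npz',im=im,K=c['intrinsics'],d=c['dist'],P=c['pose']); return im,c
def load(f):
    z=np.load(f'pics/{f}.npz'); return z['im'],dict(intrinsics=z['K'],dist=z['d'],pose=z['P'])
def ray(c,uv):
    p=cv2.undistortPoints(np.array(uv,float).reshape(-1,1,2),np.array(c['intrinsics']),np.array(c['dist']))[:,0]
    P=np.array(c['pose']); d=np.c_[p,np.ones(len(p))]@P[:3,:3].T
    return P[:3,3],d
def onz(c,uv,z):
    o,d=ray(c,uv); return o+d*((z-o[2])/d[:,2])[:,None]
def proj(c,X):
    P=np.linalg.inv(np.array(c['pose'])); r=cv2.Rodrigues(P[:3,:3])[0]
    return cv2.projectPoints(np.array(X,float).reshape(-1,1,3),r,P[:3,3],np.array(c['intrinsics']),np.array(c['dist']))[0][:,0]
def st():
    s=robot.read_state(); np.set_printoptions(precision=4,suppress=True)
    print('t',s['time'],'tcp',np.array(s['tcp_pos']),'\nR',np.array(s['ee_rot']).tolist(),'\nF',np.array(s['contact_force']),'w',s['gripper_width'],'g',s['grasp_force'],'q',np.array(s['joint_pos'])); return s
def rel(p,s=None):  # world target -> tool shift, cm
    s=s or robot.read_state(); return np.array(s['ee_rot']).T@(np.array(p)-np.array(s['tcp_pos']))*100
E
python3 - <<'E'
from h import *
st()
a,_=snap('top','top0'); b,_=snap('side','side0')
cv2.imwrite('pics/both0.png',np.hstack([a,b])[:,:,::-1])
for n in('top','side','wrist'): print(n,robot.calibration(n))
E
```

```text
pics
t 0.0 tcp [0.1899 0.6212 0.1976] 
R [[-0.956274771712166, 0.2924694358790978, -0.00043596262083509825], [0.29246974929180947, 0.9562740899574907, -0.0011448253834864153], [8.207332440623736e-05, -0.0012222735106600172, -0.9999992496554357]] 
F [-0.5005 -0.0134  0.34  ] w 1.000942355117242 g 0.0 q [ 1.2274  0.4808  1.5969  0.      1.0651 -0.0466]
top {'intrinsics': array([[429.6132,   0.    , 282.0868],
       [  0.    , 429.6132, 206.4458],
       [  0.    ,   0.    ,   1.    ]]), 'dist': array([0.0034, 0.    , 0.    , 0.    , 0.    ]), 'pose': array([[-0.0143, -0.9965,  0.0818,  0.5547],
       [-0.9999,  0.0145,  0.0014, -0.0527],
       [-0.0026, -0.0818, -0.9966,  1.0608],
       [ 0.    ,  0.    ,  0.    ,  1.    ]])}
side {'intrinsics': array([[389.0855,   0.    , 275.3261],
       [  0.    , 389.0855, 213.4266],
       [  0.    ,   0.    ,   1.    ]]), 'dist': array([0.0356, 0.    , 0.    , 0.    , 0.    ]), 'pose': array([[-0.3206, -0.6501,  0.6889, -0.0481],
       [-0.9472,  0.2267, -0.227 ,  0.1741],
       [-0.0086, -0.7253, -0.6884,  0.7725],
       [ 0.    ,  0.    ,  0.    ,  1.    ]])}
wrist {'intrinsics': array([[290.3283,   0.    , 283.865 ],
       [  0.    , 290.3283, 208.6497],
       [  0.    ,   0.    ,   1.    ]]), 'dist': array([-0.0387,  0.    ,  0.    ,  0.    ,  0.    ]), 'pose': array([[ 0.2933,  0.9232,  0.2482,  0.128 ],
       [ 0.956 , -0.2828, -0.0778,  0.6394],
       [-0.0017,  0.2601, -0.9656,  0.3723],
       [ 0.    ,  0.    ,  0.    ,  1.    ]])}
```

View pics/top0.png

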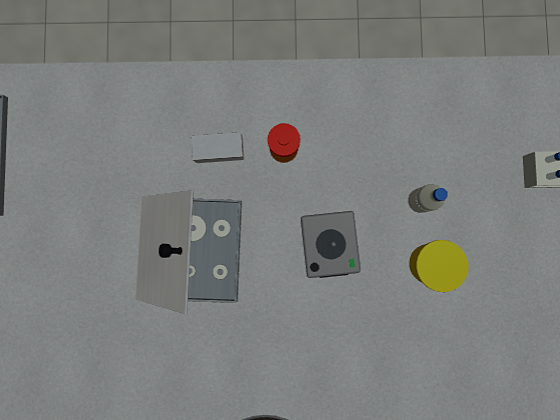

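View pics/side0.png

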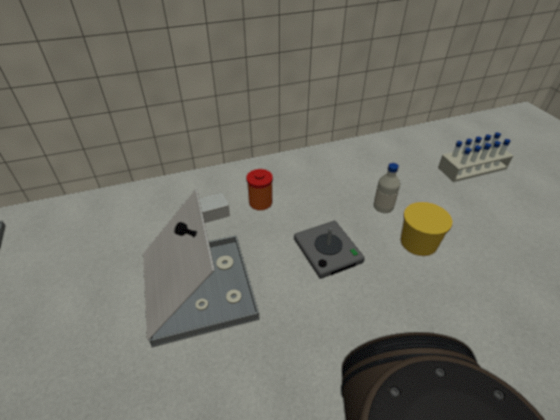

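The top view shows the cassette at left, with its cover hinged near column 140, the free edge near column 189 and the knob near (165,250). The rotator spindle is near (332,244). Rings show at (194,228), (222,228), (220,272) and (190,271).

```bash
python3 - <<'E'
from h import *
np.set_printoptions(precision=4,suppress=True)
im,c=load('top0'); im2,c2=load('side0')
print('box -x wall corners',onz(c,[(242,200),(239,301)],.028))
print('hinge corners',onz(c,[(142,195),(137,299)],.0285))
# triangulate
def tri(a,b):
    o1,d1=ray(c,[a]);o2,d2=ray(c2,[b]);d1=d1[0]/np.linalg.norm(d1);d2=d2[0]/np.linalg.norm(d2)
    t=np.linalg.lstsq(np.c_[d1,-d2],o2-o1,rcond=None)[0]; p,q=o1+d1*t[0],o2+d2*t[1]; return (p+q)/2,np.linalg.norm(p-q)
print('far edge corner',tri((191,190),(195,192)))
print('near edge corner',tri((187,313),(213,271)))
print('knob',tri((166,251),(182,229)))
print('spindle tip',tri((333,244),(330,230)))
print('block corners',onz(c,[(302,215),(353,211),(360,271),(307,277)],.026))
print('tub',onz(c,[(442,265)],.08),'sharps',onz(c,[(284,139)],.1),'carton',onz(c,[(217,146)],.04),'bottle',onz(c,[(440,195)],.1))
big=cv2.resize(np.hstack([im[180:320,125:255],im[200:290,290:370][:,:].repeat(1,0)[:90].copy() if 0 else im[180:320,290:370]])[:,:,::-1],None,fx=3.8,fy=3.8,interpolation=cv2.INTER_CUBIC); cv2.imwrite('pics/crop0.png',big); print(big.shape)
E
```

```text
box -x wall corners [[0.6565 0.0453 0.028 ]
 [0.4161 0.054  0.028 ]]
hinge corners [[0.6721 0.2869 0.0285]
 [0.4243 0.2957 0.0285]]
far edge corner (array([0.6625, 0.134 , 0.1912]), np.float64(0.0007914128237991727))
near edge corner (array([0.4175, 0.1416, 0.1974]), np.float64(0.004437415993154585))
knob (array([0.5397, 0.1807, 0.2039]), np.float64(0.0009672751294270107))
spindle tip (array([ 0.5481, -0.1657,  0.0752]), np.float64(0.0015826622156953013))
block corners [[ 0.6182 -0.099   0.026 ]
 [ 0.6261 -0.2223  0.026 ]
 [ 0.4824 -0.235   0.026 ]
 [ 0.47   -0.1083  0.026 ]]
tub [[ 0.497  -0.4112  0.08  ]] sharps [[ 0.7873 -0.0579  0.1   ]] carton [[0.787  0.1036 0.04  ]] bottle [[ 0.6542 -0.4064  0.1   ]]
(532, 798, 3)
```

View pics/crop0.png

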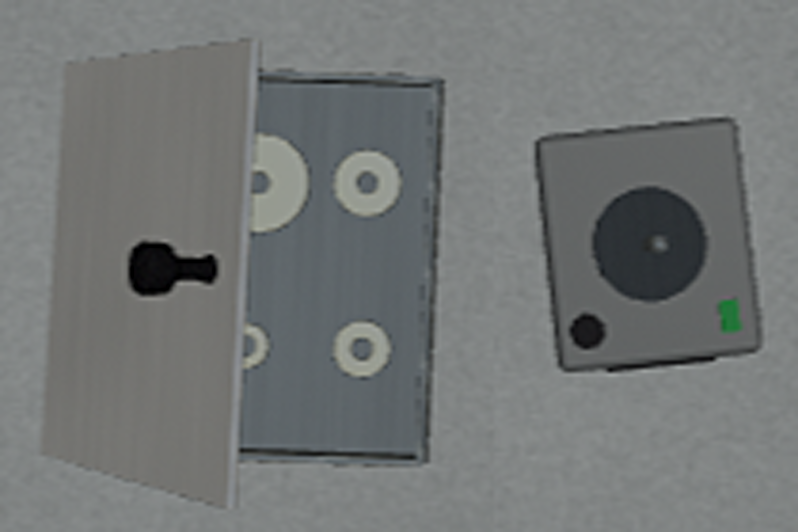

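{"op": "move_arm", "data": {"rows": [[0,0,0,0,0,-18,0],[0,0,0,0,0,-18,0],[0,0,0,0,0,-18,0],[0,0,75,-49,-40.5,-18,0],[0,0,75,-49,-40.5,-18,0],[0,0,75,-49,-40.5,-18,0],[0,0,75,-49,-40.5,-18,0],[0,0,75,-49,-40.5,-18,0],[0,0,75,-49,-40.5,-18,0],[0,0,75,-49,-40.5,-18,0],[0,0,75,-49,-40.5,-18,0],[0,0,75,-49,-40.5,-18,0]], "grip_force": 30}}

```text
time: 1.6
tcp_pos: [0.5006, 0.1502, 0.3781]
ee_rot: [[0.035, 0.999, -0.0], [0.999, -0.035, 0.0], [0.0, -0.0, -1.0]]
contact_force: [0.1, 0.7, 0.4]
gripper_width: 0.004
grasp_force: 0.0
```

{"op": "move_arm", "data": {"rows": [[0,0,0,-6.8,4.4,0,0],[0,0,0,-6.8,4.4,0,0],[0,0,0,-6.8,4.4,-2,0],[0,0,0,-6.8,4.4,22,0],[0,0,0,-6.8,4.4,22,0],[0,0,0,-6.8,4.4,22,0],[0,0,0,-6.8,4.4,22,0],[0,0,0,-6.8,4.4,22,0]]}}

```text
time: 2.6
tcp_pos: [0.5384, 0.0828, 0.1553]
ee_rot: [[0.035, 0.999, -0.007], [0.999, -0.035, -0.001], [-0.001, -0.007, -1.0]]
contact_force: [-0.0, -0.1, 0.7]
gripper_width: -0.001
grasp_force: 0.0
```

```bash
python3 - <<'E'
from h import *
s=st(); snap('side','side1')
th=np.linspace(.84,1.85,12)
# tip arc: contact face tool +x 12mm; tip 4cm below edge
H=np.array([.2865,.0285])
y=H[0]-.235*np.cos(th)-.014; z=H[1]+.235*np.sin(th)-.045
print(np.round(np.c_[th,(y-s['tcp_pos'][1])*100,-(z-s['tcp_pos'][2])*100],1))
E
```

```text
t 2.6 tcp [0.5384 0.0828 0.1553] 
R [[0.03457782534317856, 0.9993762729955157, -0.007172096494661656], [0.9994016745119343, -0.03458278776639813, -0.0005690105852641449], [-0.0008166867689112766, -0.007148130097890299, -0.9999741182944812]] 
F [-0.0073 -0.0535  0.7124] w -0.001273112163837858 g 0.0 q [0.0968 0.3884 1.8777 0.0002 0.8826 0.1313]
[[ 0.8  3.3 -0.3]
 [ 0.9  5.  -1.7]
 [ 1.   6.7 -2.9]
 [ 1.1  8.6 -3.9]
 [ 1.2 10.6 -4.8]
 [ 1.3 12.7 -5.5]
 [ 1.4 14.8 -5.9]
 [ 1.5 16.9 -6.2]
 [ 1.6 19.1 -6.3]
 [ 1.7 21.2 -6.2]
 [ 1.8 23.3 -5.9]
 [ 1.8 25.4 -5.4]]
```

View pics/side1.png

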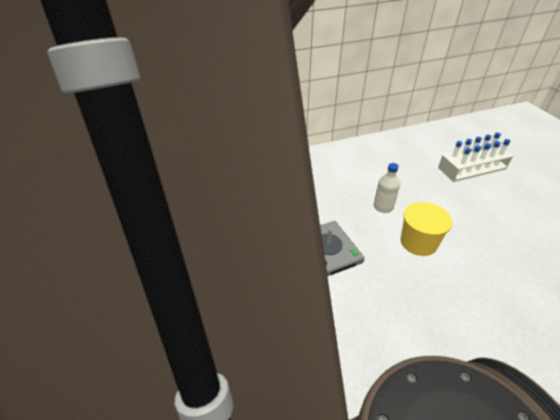

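The arm hides the cassette in this side view. I'm pushing the cover open along its arc.

{"op": "move_arm", "data": {"rows": [[0,0,0,3.3,0,0.3,0],[0,0,0,5,0,-1.7,0],[0,0,0,6.7,0,-2.9,0],[0,0,0,8.6,0,-3.9,0],[0,0,0,10.6,0,-4.8,0],[0,0,0,12.7,0,-5.5,0],[0,0,0,14.8,0,-5.9,0],[0,0,0,16.9,0,-6.2,0],[0,0,0,19.1,0,-6.3,0],[0,0,0,21.2,0,-6.2,0],[0,0,0,23.3,0,-5.9,0],[0,0,0,25,0,-5.4,0]]}}

```text
time: 4.15
tcp_pos: [0.5502, 0.3338, 0.2117]
ee_rot: [[0.035, 0.999, -0.0], [0.999, -0.035, -0.0], [-0.0, -0.0, -1.0]]
contact_force: [0.3, 0.5, -1.0]
gripper_width: 0.002
grasp_force: 0.0
```

{"op": "move_arm", "data": {"rows": [[0,0,0,0,0,0,0],[0,0,0,0,0,0,0],[0,0,0,-12,0,0,0],[0,0,0,-16,0,-6,0.5],[0,0,0,-21,0,-12,0.5],[0,0,0,-21,0,-12,0.5],[0,0,0,-21,0,-12,0.5],[0,0,0,-21,0,-12,0.5]]}}

```text
time: 5.15
tcp_pos: [0.5427, 0.1221, 0.3322]
ee_rot: [[0.037, 0.999, 0.0], [0.999, -0.037, 0.0], [0.0, 0.0, -1.0]]
contact_force: [-0.3, 0.8, -0.4]
gripper_width: 0.499
grasp_force: 0.0
```

```bash
python3 - <<'E'
from h import *
s=st(); a,_=snap('top','top2'); b,_=snap('wrist','wr2')
cv2.imwrite('pics/v2.png',cv2.resize(np.hstack([a[120:360,100:400],b[:,:].copy()[::1][:240,:300]*0+cv2.resize(b,(300,240))])[:,:,::-1],(800,320)))
E
```

```text
t 5.15 tcp [0.5427 0.1221 0.3322] 
R [[0.036507542864111224, 0.99933331873443, 0.0003426094790163022], [0.9993333481813603, -0.036507622644515826, 0.00022956802475766533], [0.00024192283363076803, 0.0003340001132800784, -0.9999999149586298]] 
F [-0.2736  0.7784 -0.42  ] w 0.49862569647962574 g 0.0 q [0.1666 0.2354 1.6318 0.0002 1.274  0.2031]
```

View pics/v2.png

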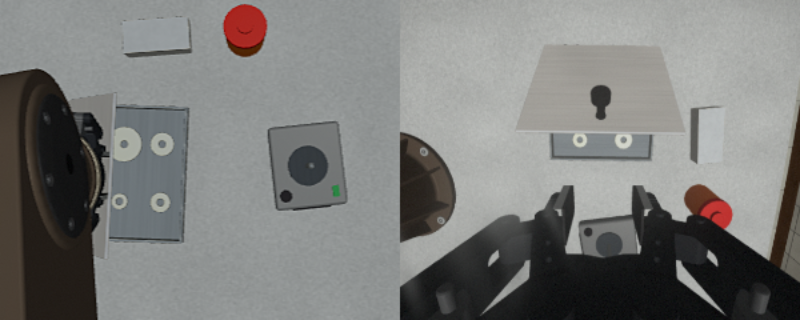

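The wrist view shows the cover still at about its starting angle, with the knob face towards the camera, so the push seems to have missed it or it fell back. I'll measure the free edge again using this view as well.

```bash
python3 - <<'E'
from h import *
np.set_printoptions(precision=4,suppress=True)
a,ca=load('top2'); b,cb=load('wr2'); a0,c0=load('top0')
f=1.4*1.3333
def tri(c,a,c2,b):
    o1,d1=ray(c,[a]);o2,d2=ray(c2,[b]);d1=d1[0]/np.linalg.norm(d1);d2=d2[0]/np.linalg.norm(d2)
    t=np.linalg.lstsq(np.c_[d1,-d2],o2-o1,rcond=None)[0]; p,q=o1+d1*t[0],o2+d2*t[1]; return (p+q)/2,np.linalg.norm(p-q)
print(cb['pose'])
dy=np.abs(np.diff(a[:,:,0].astype(int),axis=1))
for r in (205,220,280,290,300,310): print(r,[ (cc,dy[r,cc]) for cc in range(175,200) if dy[r,cc]>12],[ (cc) for cc in range(175,200) if np.abs(np.diff(a0[r,:,0].astype(int)))[cc]>12])
# predictions for edge mids at angles
H=np.array([.545,.286,.0285]);u=np.array([.036,.999,0]);v=np.array([.999,-.036,0])
for th in(.6,.7,.8,.9,1.0,1.1):
    E=H-.235*np.cos(th)*u+.235*np.sin(th)*np.array([0,0,1]); K=H+(-.205*np.cos(th)+.035*np.sin(th))*u+np.array([0,0,.205*np.sin(th)+.035*np.cos(th)])
    pts=[E+v*.1225,E-v*.1225,K]; print(th,E,proj(c0,pts).round(0).tolist(),proj(cb,pts).round(0).tolist())
big=cv2.resize(b[0:240,100:520],(800,457)); cv2.imwrite('pics/v3.png',big[:,:,::-1])
E
```

```text
[[ 0.9993 -0.0351 -0.0094  0.5454]
 [-0.0364 -0.965  -0.2596  0.1868]
 [ 0.0001  0.2597 -0.9657  0.5061]
 [ 0.      0.      0.      1.    ]]
205 [(183, np.int64(17)), (184, np.int64(16)), (185, np.int64(25)), (186, np.int64(26))] [190, 191, 192]
220 [(176, np.int64(81)), (177, np.int64(40)), (182, np.int64(17)), (183, np.int64(18)), (186, np.int64(17))] [192]
280 [(179, np.int64(20)), (180, np.int64(14)), (181, np.int64(26)), (182, np.int64(25))] [185, 186, 187, 188, 189]
290 [(179, np.int64(19)), (180, np.int64(16)), (181, np.int64(37))] [185, 187]
300 [(178, np.int64(20)), (180, np.int64(23)), (181, np.int64(20))] [184, 186, 187]
310 [(177, np.int64(13)), (178, np.int64(18)), (179, np.int64(14))] [184, 187]
0.6 [0.538  0.0922 0.1612] [[216.0, 192.0], [212.0, 310.0], [191.0, 250.0]] [[380.0, 210.0], [182.0, 210.0], [280.0, 176.0]]
0.7 [0.5385 0.1064 0.1799] [[207.0, 191.0], [203.0, 312.0], [182.0, 250.0]] [[386.0, 203.0], [175.0, 203.0], [280.0, 164.0]]
0.8 [0.5391 0.1224 0.1971] [[198.0, 190.0], [193.0, 313.0], [172.0, 250.0]] [[392.0, 192.0], [168.0, 192.0], [280.0, 149.0]]
0.9 [0.5397 0.1401 0.2126] [[188.0, 189.0], [183.0, 314.0], [162.0, 250.0]] [[399.0, 178.0], [161.0, 179.0], [280.0, 132.0]]
1.0 [0.5404 0.1592 0.2262] [[176.0, 188.0], [171.0, 315.0], [151.0, 250.0]] [[407.0, 161.0], [153.0, 161.0], [280.0, 111.0]]
1.1 [0.5412 0.1795 0.2379] [[164.0, 187.0], [159.0, 316.0], [140.0, 250.0]] [[414.0, 140.0], [145.0, 140.0], [279.0, 88.0]]
```

View pics/v3.png

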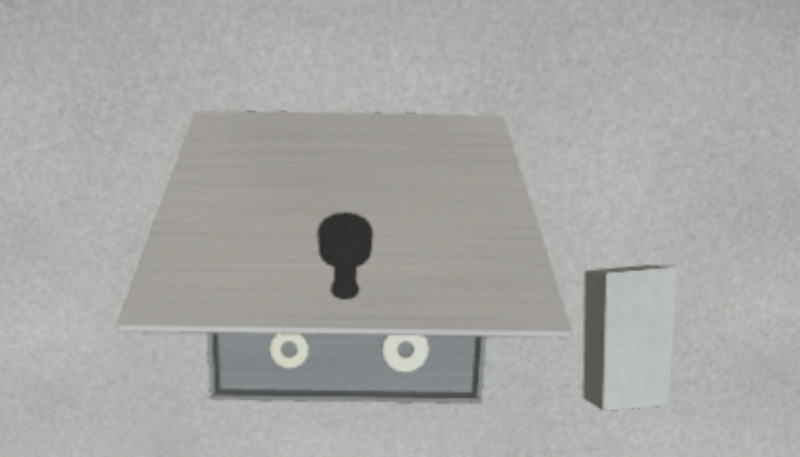

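The cover is at about 0.93 rad, so it moved only slightly. I'll retry in stages and check each one.

{"op": "move_arm", "data": {"rows": [[0,0,0,-4,0,0,0],[0,0,0,-4,0,0,0],[0,0,0,-4,0,17,0],[0,0,0,-4,0,17,0],[0,0,0,-4,0,17,0],[0,0,0,-4,0,17,0],[0,0,0,0,0,17,0],[0,0,0,2,0,17,0],[0,0,0,4,0,16.5,0],[0,0,0,6,0,16,0]]}}

```text
time: 6.5
tcp_pos: [0.5457, 0.1836, 0.1741]
ee_rot: [[0.034, 0.999, 0.002], [0.999, -0.034, 0.0], [0.0, 0.002, -1.0]]
contact_force: [-0.5, -4.1, 3.0]
gripper_width: 0.002
grasp_force: 2.0
```

```bash
python3 - <<'E'
from h import *
s=st(); a,_=snap('top','top4'); b,_=snap('wrist','wr4')
cv2.imwrite('pics/v4.png',cv2.resize(np.hstack([a[120:360,100:400],cv2.resize(b,(320,240))])[:,:,::-1],None,fx=1.28,fy=1.28))
E
```

```text
t 6.5 tcp [0.5457 0.1836 0.1741] 
R [[0.03409965858631899, 0.999416556374627, 0.001939105097319155], [0.9994184348199158, -0.03409973731826005, 7.545574690358287e-06], [7.36641467240012e-05, 0.0019377200797931794, -0.9999981199054755]] 
F [-0.4847 -4.0706  3.0169] w 0.002321219930133388 g 1.9752060994505882 q [ 0.2723  0.402   1.7976 -0.0006  0.9401  0.3067]
```

View pics/v4.png

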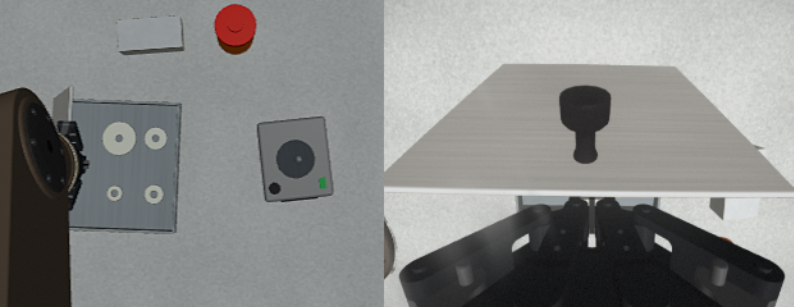

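The top view shows the cover edge moved left to crop column 72, so this push is working. I'm continuing the arc.

{"op": "move_arm", "data": {"rows": [[0,0,0,1.5,0,-0.8,0],[0,0,0,3,0,-1.5,0],[0,0,0,4.5,0,-2,0],[0,0,0,6,0,-2.5,0],[0,0,0,7.5,0,-2.8,0],[0,0,0,9,0,-3,0],[0,0,0,10,0,-3,0]]}}

```text
time: 7.48
tcp_pos: [0.5486, 0.2836, 0.2023]
ee_rot: [[0.035, 0.999, 0.0], [0.999, -0.035, 0.0], [0.0, 0.0, -1.0]]
contact_force: [1.1, -2.1, 1.1]
gripper_width: -0.0
grasp_force: 1.0
```

```bash
python3 - <<'E'
from h import *
s=st(); a,_=snap('top','top5'); b,_=snap('wrist','wr5')
cv2.imwrite('pics/v5.png',cv2.resize(np.hstack([a[120:360,50:350],cv2.resize(b,(320,240))])[:,:,::-1],None,fx=1.28,fy=1.28))
E
```

```text
t 7.475 tcp [0.5486 0.2836 0.2023] 
R [[0.034551138406431474, 0.9994029026989064, 0.00023856198332973077], [0.9994029243938164, -0.0345511649884688, 0.0001082175000226606], [0.00011639547809147499, 0.00023468050596775133, -0.9999999656885757]] 
F [ 1.1141 -2.1295  1.0909] w -0.00043728367886881637 g 1.0127739921517787 q [ 0.428   0.4306  1.6701 -0.      1.0407  0.4626]
```

View pics/v5.png

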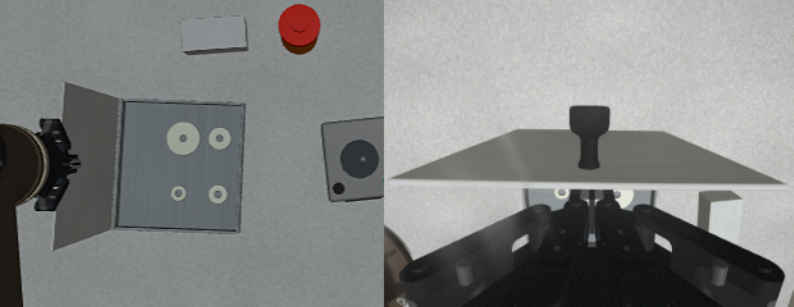

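Four rings are in view, at crop pixels (183,138), (219,139), (178,194) and (217,194). The cover is close to upright, so I'll push it past.

{"op": "move_arm", "data": {"rows": [[0,0,0,1,0,0,0],[0,0,0,2,0,0,0],[0,0,0,3,0,0.2,0],[0,0,0,4,0,0.4,0],[0,0,0,4.2,0,0.4,0],[0,0,0,4.2,0,0.4,0],[0,0,0,4.2,0,0.4,0]]}}

```text
time: 8.45
tcp_pos: [0.5499, 0.3243, 0.1982]
ee_rot: [[0.035, 0.999, -0.0], [0.999, -0.035, 0.0], [0.0, -0.0, -1.0]]
contact_force: [-0.7, 0.1, 0.4]
gripper_width: -0.0
grasp_force: 0.0
```

```bash
python3 - <<'E'
from h import *
s=st(); a,c=snap('top','top6')
H=np.array([.545,.286,.0285]);u=np.array([.036,.999,0]);v=np.array([.999,-.036,0])
d=np.abs(np.diff(a[:,:,0].astype(int),axis=1))
for r in (200,205,300,310): print(r,[(cc,d[r,cc]) for cc in range(50,150) if d[r,cc]>14])
for th in(1.57,1.65,1.7,1.8,1.9):
    E=H-.235*np.cos(th)*u+.235*np.sin(th)*np.array([0,0,1]); print(th,proj(c,[E+v*.1225,E-v*.1225]).round(0).tolist())
E
```

```text
t 8.45 tcp [0.5499 0.3243 0.1982] 
R [[0.03511581690640166, 0.99938323683812, -0.00015915388300931618], [0.9993832490142855, -0.03511581142312093, 3.711800654284773e-05], [3.150629578072988e-05, -0.00016035915381679727, -0.9999999866461475]] 
F [-0.725   0.0523  0.3793] w -4.136251335369304e-05 g 0.0 q [0.4853 0.4639 1.6244 0.0001 1.0533 0.5204]
200 [(75, np.int64(28)), (76, np.int64(24)), (144, np.int64(25)), (145, np.int64(38)), (147, np.int64(35)), (148, np.int64(22))]
205 [(75, np.int64(26)), (141, np.int64(21)), (143, np.int64(21)), (145, np.int64(41)), (146, np.int64(16)), (147, np.int64(31))]
300 [(67, np.int64(20)), (68, np.int64(25)), (132, np.int64(18))]
310 [(67, np.int64(29)), (68, np.int64(16)), (87, np.int64(25)), (88, np.int64(15))]
1.57 [[104.0, 184.0], [96.0, 317.0]]
1.65 [[94.0, 184.0], [86.0, 317.0]]
1.7 [[88.0, 184.0], [80.0, 316.0]]
1.8 [[77.0, 184.0], [69.0, 316.0]]
1.9 [[67.0, 184.0], [58.0, 315.0]]
```

Step 1 is done, with the cover at about 1.82 rad. I'm backing off, then looking at the rings.

{"op": "move_arm", "data": {"rows": [[0,0,0,-2,0,0,0],[0,0,0,-5,0,0,0],[0,0,0,-9,0,0,0],[0,0,0,-14,0,-2,0],[0,0,0,-19,0,-4,1],[0,0,0,-19,0,-4,1],[0,0,0,-19,0,-4,1]]}}

```text
time: 9.38
tcp_pos: [0.5431, 0.1339, 0.2382]
ee_rot: [[0.036, 0.999, 0.0], [0.999, -0.036, 0.0], [0.0, 0.0, -1.0]]
contact_force: [-0.4, -0.7, -0.7]
gripper_width: 0.638
grasp_force: 0.0
```

```bash
python3 - <<'E'
from h import *
s=st(); a,c=snap('top','top7'); b,cb=snap('wrist','wr7')
hsv=cv2.cvtColor(b,cv2.COLOR_RGB2HSV); 
g=cv2.cvtColor(b,cv2.COLOR_RGB2GRAY)
for nm,im,cc in(('top',load('top5')[0],c),('wr',b,cb)):
    m=((im.min(2)>140)&(im[:,:,0].astype(int)-im[:,:,2]>8)).astype(np.uint8) 
    n,l,stt,ce=cv2.connectedComponentsWithStats(m)
    for i in range(1,n):
        if stt[i,4]>25 :
            p=onz(cc,[ce[i]],.013)[0]; e=onz(cc,[ce[i]-[stt[i,2]/2,0],ce[i]+[stt[i,2]/2,0]],.013)
            if .4<p[0]<.68 and .03<p[1]<.3: print(nm,ce[i].round(1),stt[i],p,'D',np.linalg.norm(e[1]-e[0]))
cv2.imwrite('pics/v7.png',b[:,:,::-1])
E
```

```text
t 9.375 tcp [0.5431 0.1339 0.2382] 
R [[0.03627935979569549, 0.9993416706910265, 0.00018240965432163718], [0.9993416682439316, -0.0362793941800508, 0.00018886334819514814], [0.0001953567256690162, 0.0001754377268922138, -0.9999999655286761]] 
F [-0.4055 -0.7116 -0.6592] w 0.6383106278939724 g 0.0 q [0.1875 0.3133 1.759  0.0002 1.069  0.2237]
wr [312.1 143. ] [296 130  46  33 182] [0.5835 0.1815 0.013 ] D 0.0619976341273226
wr [242.4 149.6] [233 140  20  21 234] [0.4892 0.1762 0.013 ] D 0.027121822179912998
wr [325.4 194.6] [313 189  20  18  35] [0.6014 0.1097 0.013 ] D 0.02821057091776053
wr [244.  202.5] [232 191  25  24 356] [0.486  0.1024 0.013 ] D 0.0355005589774942
wr [308.9 205.9] [304 191  17  26  83] [0.578  0.0941 0.013 ] D 0.024189450254572722
```

View pics/v7.png

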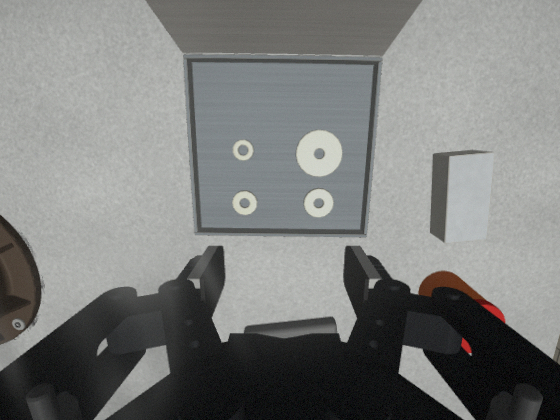

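The wrist view shows four rings in the cassette: a large one at (319,153) and smaller ones at (319,203), (244,203) and (242,150). The cover stands open behind. Next I'll measure the sizes and the spindle.

```bash
cat >> h.py <<'E'
def rings(im,c,z=.013,box=None):
    box=box if box is not None else [(.658,.055),(.664,.275),(.433,.285),(.425,.065)]
    m=np.zeros(im.shape[:2],np.uint8); cv2.fillPoly(m,[proj(c,[(x,y,z) for x,y in box]).astype(np.int32)],1)
    g=im[:,:,0].astype(int)*3-im[:,:,2]*1.0-im[:,:,1]  # warm bright
    mm=((g>g[m>0].min()*0+105)&(im[:,:,0]>115)&(im[:,:,0]+2>=im[:,:,2])&(m>0)).astype(np.uint8)
    out=[]
    for k in cv2.findContours(mm,cv2.RETR_EXTERNAL,cv2.CHAIN_APPROX_NONE)[0]:
        if cv2.contourArea(k)<60: continue
        w=onz(c,k[:,0,:],z)[:,:2]
        A=np.c_[2*w,np.ones(len(w))]; s=np.linalg.lstsq(A,(w**2).sum(1),rcond=None)[0]
        out.append([s[0],s[1],2*np.sqrt(s[2]+s[0]**2+s[1]**2)*1000,*k[:,0].mean(0)])
    return np.array(out)
E
python3 - <<'E'
from h import *
np.set_printoptions(precision=4,suppress=True)
b,cb=load('wr7')
for p in ((319,140),(319,203),(310,203),(236,203),(280,180),(280,120)): print(p,b[p[1],p[0]])
print(rings(b,cb))
# spindle/rotator seat in top: dark disc
a,c=load('top7'); g=a.sum(2)/3
m=np.zeros(g.shape,np.uint8); m[205:285,295:365]=(g[205:285,295:365]<75)
for k in cv2.findContours(m,cv2.RETR_EXTERNAL,cv2.CHAIN_APPROX_NONE)[0]:
    if cv2.contourArea(k)>60:
        w=onz(c,k[:,0,:],.03)[:,:2]; s=np.linalg.lstsq(np.c_[2*w,np.ones(len(w))],(w**2).sum(1),rcond=None)[0]
        print('dark',k[:,0].mean(0),s[:2],2*np.sqrt(s[2]+s[0]**2+s[1]**2))
print(rings(a,c))
E
```

```text
(319, 140) [207 209 199]
(319, 203) [127 133 137]
(310, 203) [207 212 202]
(236, 203) [208 210 195]
(280, 180) [127 133 135]
(280, 120) [126 133 137]
[[  0.4866   0.1022  34.977  244.3043 202.3913]
 [  0.5913   0.0982  41.8449 318.119  202.5357]
 [  0.4894   0.176   28.2414 242.5333 149.5333]
 [  0.5924   0.1675  62.7875 318.7557 152.771 ]]
dark [330.3253 244.0361] [ 0.5481 -0.1654] 0.06864716504693043
[[  0.4853   0.1017  33.4165 219.7317 271.3415]
 [  0.4883   0.1754  26.4219 189.2059 270.5588]
 [  0.5907   0.0981  40.7619 221.2041 227.7755]
 [  0.5926   0.1651  58.2094 192.4875 227.8875]]
```

Sizes are 64, 43, 36 and 29 mm (57 and 50 are absent), and the spindle is at (0.548, -0.165). I'm picking the 64 mm ring first.

{"op": "move_arm", "data": {"rows": [[0,0,0,3.4,4.7,0,0.9],[0,0,0,3.4,4.7,5,0.9],[0,0,0,3.4,4.7,10,0.9],[0,0,0,3.4,4.7,15,0.9],[0,0,0,3.4,4.7,19,0.9],[0,0,0,3.4,4.7,22,0.9],[0,0,0,3.4,4.7,23.6,0.9],[0,0,0,3.4,4.7,23.6,0.9],[0,0,0,3.4,4.7,23.6,0.6],[0,0,0,3.4,4.7,23.6,0.6],[0,0,0,3.4,4.7,23.6,0.6],[0,0,0,3.4,4.7,23.6,0.6]], "grip_force": 40}}

```text
time: 10.98
tcp_pos: [0.5917, 0.1669, 0.0026]
ee_rot: [[0.035, 0.999, 0.001], [0.999, -0.035, 0.0], [0.0, 0.001, -1.0]]
contact_force: [0.0, 0.9, -0.1]
gripper_width: 0.598
grasp_force: 0.0
```

```bash
python3 - <<'E'
from h import *
s=st(); b,cb=snap('wrist','wr8'); cv2.imwrite('pics/v8.png',b[100:400,80:480,::-1])
E
```

```text
t 10.975 tcp [0.5917 0.1669 0.0026] 
R [[0.03507852974925624, 0.9993843488107013, 0.0006481534089826747], [0.9993845421736169, -0.03507864076308652, 0.00016070670350730386], [0.00018334410482722722, 0.000642117143014438, -0.9999997770352322]] 
F [ 0.0225  0.9273 -0.0742] w 0.5980823056080447 g 0.0 q [0.2257 0.676  1.8237 0.     0.6413 0.2607]
```

View pics/v8.png

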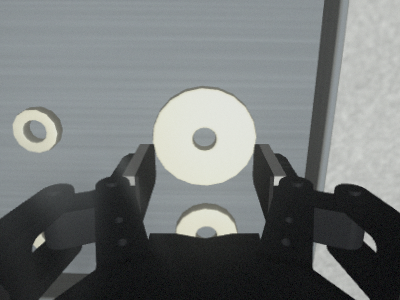

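```bash
python3 - <<'E'
from h import *
np.set_printoptions(precision=4,suppress=True)
for f in('wr7','wr8'):
    b,cb=load(f); print(cb['pose'][:3,3],rings(b,cb))
s=robot.read_state();R=np.array(s['ee_rot']);t=np.array(s['tcp_pos'])
for dz in(0,-.02,-.035,-.05):
  for x in (-.011,.011):
    for h in (.0255,.032): print(dz,x,h,proj(cb,[t+R@[x,-h,dz],t+R@[x,h,dz]]).round(0).tolist())
E
```

```text
[0.5459 0.1987 0.4125] [[  0.4866   0.1022  34.977  244.3043 202.3913]
 [  0.5913   0.0982  41.8449 318.119  202.5357]
 [  0.4894   0.176   28.2414 242.5333 149.5333]
 [  0.5924   0.1675  62.7875 318.7557 152.771 ]]
[0.5944 0.2311 0.1773] [[  0.4766   0.0979   9.2141 118.6452 340.5484]
 [  0.5917   0.1069  30.3343 286.1184 323.3355]
 [  0.4905   0.1767  28.1493 116.1185 230.3481]
 [  0.5925   0.1687  62.5736 283.4732 234.2718]]
0 -0.011 0.0255 [[244.0, 251.0], [322.0, 251.0]]
0 -0.011 0.032 [[234.0, 251.0], [332.0, 251.0]]
0 0.011 0.0255 [[242.0, 218.0], [323.0, 218.0]]
0 0.011 0.032 [[232.0, 218.0], [334.0, 218.0]]
-0.02 -0.011 0.0255 [[239.0, 264.0], [326.0, 264.0]]
-0.02 -0.011 0.032 [[228.0, 264.0], [338.0, 264.0]]
-0.02 0.011 0.0255 [[237.0, 229.0], [328.0, 229.0]]
-0.02 0.011 0.032 [[226.0, 229.0], [339.0, 229.0]]
-0.035 -0.011 0.0255 [[235.0, 277.0], [330.0, 277.0]]
-0.035 -0.011 0.032 [[223.0, 277.0], [343.0, 277.0]]
-0.035 0.011 0.0255 [[233.0, 238.0], [332.0, 238.0]]
-0.035 0.011 0.032 [[220.0, 238.0], [345.0, 238.0]]
-0.05 -0.011 0.0255 [[230.0, 292.0], [335.0, 292.0]]
-0.05 -0.011 0.032 [[217.0, 292.0], [349.0, 292.0]]
-0.05 0.011 0.0255 [[227.0, 250.0], [337.0, 250.0]]
-0.05 0.011 0.032 [[213.0, 250.0], [351.0, 250.0]]
```

The fingertips sit well above the reported TCP (roughly 3 cm by parallax), so they closed above the ring. I'll open and go down carefully, watching the force.

{"op": "move_arm", "data": {"rows": [[0,0,0,0.2,0.1,0,0.9],[0,0,0,0.2,0.1,0,0.9],[0,0,0,0.2,0.1,0.5,0.9],[0,0,0,0.2,0.1,1,0.9],[0,0,0,0.2,0.1,1,0.9]]}}

```text
time: 11.65
tcp_pos: [0.592, 0.1687, -0.0085]
ee_rot: [[0.035, 0.999, -0.001], [0.999, -0.035, -0.0], [-0.0, -0.001, -1.0]]
contact_force: [0.2, 0.3, -0.1]
gripper_width: 0.903
grasp_force: 0.0
```

```bash
python3 - <<'E'
from h import *
s=st(); b,cb=snap('wrist','wr9'); a,_=snap('side','sd9'); cv2.imwrite('pics/v9.png',np.hstack([b[150:400,80:480],a[150:400,60:460]])[:,:,::-1])
E
```

```text
t 11.65 tcp [ 0.592   0.1687 -0.0085] 
R [[0.03499451393097996, 0.9993869339338596, -0.001067837540949005], [0.9993874652735529, -0.03499479165634926, -0.00024250985856009356], [-0.00027972993626347695, -0.0010586969387492852, -0.9999994004557975]] 
F [ 0.1802  0.3336 -0.1461] w 0.9032711534486103 g 0.0 q [0.2284 0.694  1.8237 0.     0.6249 0.2634]
```

View pics/v9.png

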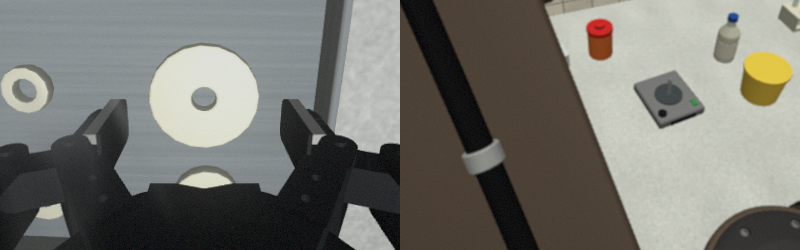

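Tip parallax (157 px gap for 76 mm) puts the tips about 44 mm behind the reported TCP at this opening. There's no contact yet, so I'm going lower.

{"op": "move_arm", "data": {"rows": [[0,0,0,0,0,0.7,0.9],[0,0,0,0,0,1.3,0.9],[0,0,0,0,0,1.7,0.9],[0,0,0,0,0,2.0,0.9],[0,0,0,0,0,2.0,0.9]]}}

```text
time: 12.38
tcp_pos: [0.5924, 0.1688, -0.0281]
ee_rot: [[0.035, 0.999, -0.0], [0.999, -0.035, -0.0], [-0.0, -0.0, -1.0]]
contact_force: [-0.2, 0.1, -0.1]
gripper_width: 0.901
grasp_force: 0.0
```

{"op": "move_arm", "data": {"rows": [[0,0,0,0,0,0,0.5],[0,0,0,0,0,0,0.5],[0,0,0,0,0,0,0.5],[0,0,0,0,0,0,0.5]]}}

```text
time: 12.88
tcp_pos: [0.5927, 0.1689, -0.0267]
ee_rot: [[0.035, 0.999, 0.001], [0.999, -0.035, 0.0], [0.0, 0.001, -1.0]]
contact_force: [-4.3, -0.6, 15.5]
gripper_width: 0.707
grasp_force: 39.4
```

```bash
python3 - <<'E'
from h import *
s=st(); b,cb=snap('wrist','wr10'); cv2.imwrite('pics/v10.png',cv2.resize(b[170:370,130:430],(800,533))[:,:,::-1])
E
```

```text
t 12.875 tcp [ 0.5927  0.1689 -0.0267] 
R [[0.034982866134002304, 0.999387749449642, 0.000570374464815558], [0.9993879017660752, -0.03498294259180642, 0.00012462431574700362], [0.00014450139159956566, 0.0005656656238581186, -0.9999998295708603]] 
F [-4.2621 -0.6222 15.4886] w 0.7068904948745449 g 39.44042072631419 q [ 0.2284  0.7219  1.8287 -0.      0.5904  0.2634]
```

View pics/v10.png

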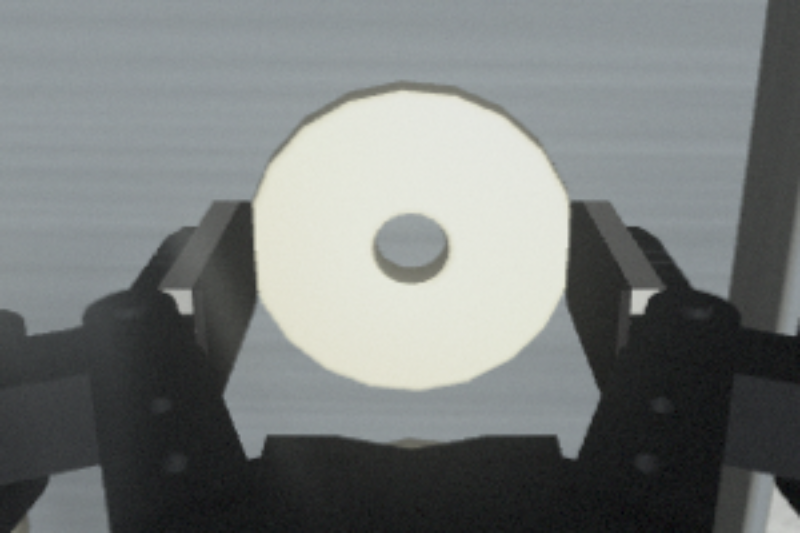

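The pads hold the ring at its equator (bore centre around crop (411,247)). The tips press on the floor at 15 N, so I'll regrip 4 mm higher, lift and carry it to the spindle.

{"op": "move_arm", "data": {"rows": [[0,0,0,0,0,0,0.78],[0,0,0,0,0,-0.4,0.78],[0,0,0,0,0,-0.4,0.78],[0,0,0,0,0,-0.4,0.5],[0,0,0,0,0,-0.4,0.5],[0,0,0,0,0,-0.4,0.5],[0,0,0,0,0,-0.4,0.5]], "grip_force": 60}}

```text
time: 13.8
tcp_pos: [0.5939, 0.1694, -0.0221]
ee_rot: [[0.035, 0.999, 0.003], [0.999, -0.035, 0.001], [0.001, 0.003, -1.0]]
contact_force: [-3.3, 2.6, 28.3]
gripper_width: 0.5
grasp_force: 13.8
```

{"op": "move_arm", "data": {"rows": [[0,0,0,0,0,-3,0.5],[0,0,0,0,0,-8,0.5],[0,0,0,0,0,-13.4,0.5],[0,0,0,-5,-0.5,-13.4,0.5],[0,0,0,-11,-1.1,-13.4,0.5],[0,0,0,-17,-1.7,-13.4,0.5],[0,0,0,-23,-2.3,-13.4,0.5],[0,0,0,-28,-2.8,-13.4,0.5],[0,0,0,-31,-3.3,-13.4,0.5],[0,0,0,-33,-3.3,-13.4,0.5],[0,0,0,-33.5,-3.3,-13.4,0.5],[0,0,0,-33.5,-3.3,-13.4,0.5]]}}

```text
time: 15.3
tcp_pos: [0.548, -0.1642, 0.1101]
ee_rot: [[0.035, 0.999, -0.0], [0.999, -0.035, 0.0], [0.0, -0.0, -1.0]]
contact_force: [-0.2, 0.2, -0.2]
gripper_width: 0.504
grasp_force: 0.0
```

```bash
python3 - <<'E'
from h import *
s=st(); b,cb=snap('wrist','wr11'); snap('top','top11')
cv2.imwrite('pics/v11.png',cv2.resize(b[170:370,130:430],(800,533))[:,:,::-1])
E
```

```text
t 15.3 tcp [ 0.548  -0.1642  0.1101] 
R [[0.03483296586675877, 0.9993931446260665, -8.344667283349015e-05], [0.9993931293452001, -0.03483294891089048, 0.00019669209242800952], [0.00019366603508309433, -9.024740043826415e-05, -0.9999999771744367]] 
F [-0.205   0.186  -0.1504] w 0.503595436061599 g 0.0 q [-0.3442  0.4776  1.8624  0.0002  0.8018 -0.3095]
```

View pics/v11.png

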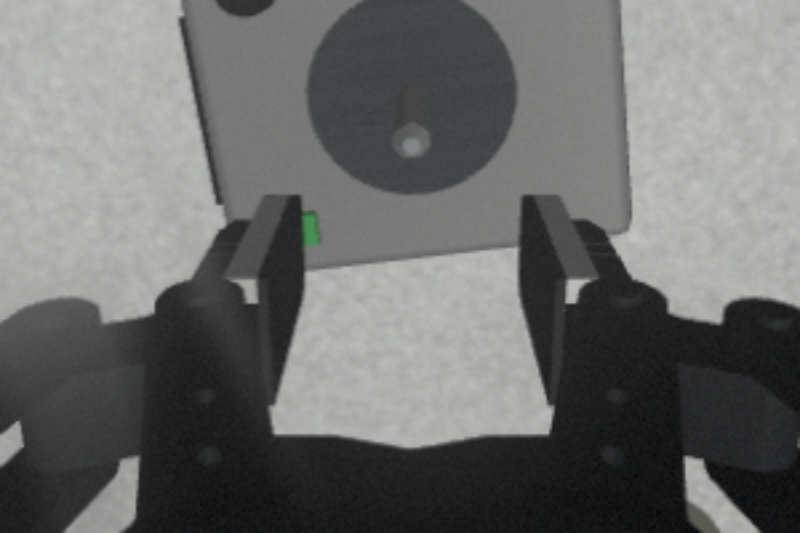

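The ring slipped: the tips rode over its top rim, so they are about 33 mm + retreat behind the TCP. The spindle tip is visible at full-image (284.5,223.6). I'll locate it and find the ring again.

```bash
python3 - <<'E'
from h import *
np.set_printoptions(precision=4,suppress=True)
b,cb=load('wr11'); print('spindle tip',onz(cb,[(284.5,224)],.084))
# seat ellipse
g=b.sum(2)/3; m=np.zeros(g.shape,np.uint8); m[150:250,235:335]=g[150:250,235:335]<80
k=max(cv2.findContours(m,cv2.RETR_EXTERNAL,cv2.CHAIN_APPROX_NONE)[0],key=cv2.contourArea); w=onz(cb,k[:,0,:],.03)[:,:2]; s=np.linalg.lstsq(np.c_[2*w,np.ones(len(w))],(w**2).sum(1),rcond=None)[0]; print('seat',s[:2],2*np.sqrt(s[2]+s[0]**2+s[1]**2),cv2.boundingRect(k))
a,c=load('top11'); R=rings(a,c); print(R)
for r in R: print(r[2],rel([r[0],r[1],.0]))
E
```

```text
spindle tip [[ 0.5491 -0.1656  0.084 ]]
seat [ 0.5488 -0.1654] 0.06995705017611284 (246, 166, 77, 77)
[[  0.4884   0.1759  27.406  189.1818 270.6667]
 [  0.4856   0.1018  33.7415 219.7317 271.2683]
 [  0.5906   0.0978  40.9136 221.2245 227.7959]
 [  0.5925   0.1677  61.8975 192.6712 227.3836]]
27.40600557369525 [33.7345 -7.1121 11.0224]
33.7414600267159 [26.3213 -7.1344 11.0209]
40.91363069380785 [26.2838  3.3689 11.0193]
61.89747155301779 [33.2755  3.3213 11.0207]
```

{"op": "move_arm", "data": {"rows": [[0,0,0,5,0.5,0,0.9],[0,0,0,11,1.1,0,0.9],[0,0,0,17,1.7,0,0.9],[0,0,0,23,2.3,0,0.9],[0,0,0,29,3,0,0.9],[0,0,0,33.3,3.35,0,0.9],[0,0,0,33.3,3.35,5,0.9],[0,0,0,33.3,3.35,9,0.9],[0,0,0,33.3,3.35,12,0.9],[0,0,0,33.3,3.35,13.4,0.9],[0,0,0,33.3,3.35,14.2,0.9],[0,0,0,33.3,3.35,14.2,0.9]]}}

```text
time: 16.9
tcp_pos: [0.5932, 0.1671, -0.0315]
ee_rot: [[0.035, 0.999, 0.0], [0.999, -0.035, 0.0], [0.0, 0.0, -1.0]]
contact_force: [0.7, 0.3, -0.2]
gripper_width: 0.901
grasp_force: 0.0
```

{"op": "move_arm", "data": {"rows": [[0,0,0,0,0,0,0.5],[0,0,0,0,0,0,0.5],[0,0,0,0,0,0,0.5],[0,0,0,0,0,0,0.5]], "grip_force": 40}}

```text
time: 17.4
tcp_pos: [0.5937, 0.167, -0.03]
ee_rot: [[0.035, 0.999, 0.002], [0.999, -0.035, 0.001], [0.001, 0.002, -1.0]]
contact_force: [-4.3, 0.0, 13.5]
gripper_width: 0.721
grasp_force: 40.0
```

{"op": "move_arm", "data": {"rows": [[0,0,0,0,0,0,0.82],[0,0,0,0,0,0,0.82],[0,0,0,0,0,0.2,0.82],[0,0,0,0,0,0.4,0.82],[0,0,0,0,0,0.4,0.82]]}}

```text
time: 18.02
tcp_pos: [0.5929, 0.1668, -0.0358]
ee_rot: [[0.035, 0.999, -0.0], [0.999, -0.035, -0.0], [-0.0, -0.0, -1.0]]
contact_force: [-1.1, -1.4, 5.7]
gripper_width: 0.819
grasp_force: 2.7
```

{"op": "move_arm", "data": {"rows": [[0,0,0,0,0,0,0.5],[0,0,0,0,0,0,0.5],[0,0,0,0,0,0,0.5],[0,0,0,0,0,0,0.5]], "grip_force": 40}}

```text
time: 18.52
tcp_pos: [0.5948, 0.1672, -0.0339]
ee_rot: [[0.035, 0.999, 0.003], [0.999, -0.035, 0.001], [0.001, 0.003, -1.0]]
contact_force: [-1.5, -2.0, 32.4]
gripper_width: 0.736
grasp_force: 49.4
```

Now the grip is at ring depth. Lifting and checking the hold.

{"op": "move_arm", "data": {"rows": [[0,0,0,0,0,-0.5,0.5],[0,0,0,0,0,-2,0.5],[0,0,0,0,0,-6,0.5],[0,0,0,0,0,-11,0.5],[0,0,0,0,0,-14.5,0.5],[0,0,0,0,0,-14.5,0.5]]}}

```text
time: 19.27
tcp_pos: [0.5948, 0.1673, 0.1126]
ee_rot: [[0.035, 0.999, 0.005], [0.999, -0.035, 0.001], [0.001, 0.005, -1.0]]
contact_force: [0.9, -0.4, -0.4]
gripper_width: 0.729
grasp_force: 43.9
```

```bash
cat >> h.py <<'E'
def held(im,c,D):
    """held ring: bright outer contour in the gripper zone; returns px centre, bore px, apparent scale"""
    s=robot.read_state(); 
    m=((im[:,:,0]>150)&(im[:,:,0].astype(int)+2>=im[:,:,2])).astype(np.uint8); z=np.zeros_like(m); z[170:330,200:370]=m[170:330,200:370]
    out=[]
    for k in cv2.findContours(z,cv2.RETR_CCOMP,cv2.CHAIN_APPROX_NONE)[0]:
        if cv2.contourArea(k)>40: 
            e=cv2.fitEllipse(k); out.append((np.round(e[0],1).tolist(),np.round(e[1],1).tolist(),round(e[2])))
    return out
E
python3 - <<'E'
from h import *
s=st(); b,cb=snap('wrist','wr12'); print(held(b,cb,64))
cv2.imwrite('pics/v12.png',cv2.resize(b[170:370,130:430],(600,400))[:,:,::-1])
E
```

```text
t 19.275 tcp [0.5948 0.1673 0.1126] 
R [[0.03494736264771289, 0.9993768801984556, 0.004953096886905892], [0.9993882777992822, -0.034953466953142345, 0.0011512364398883897], [0.0013236469900186388, 0.0049098342902198526, -0.9999870706593604]] 
F [ 0.8714 -0.4458 -0.3691] w 0.7291539268594541 g 43.87806823477149 q [0.2251 0.5271 1.7582 0.     0.8512 0.2601]
[([284.2, 273.5], [137.2, 142.5], 90), ([284.0, 265.9], [26.1, 28.3], 90), ([281.9, 264.4], [13.4, 14.1], 93), ([362.5, 220.7], [14.3, 111.1], 2)]
```

View pics/v12.png

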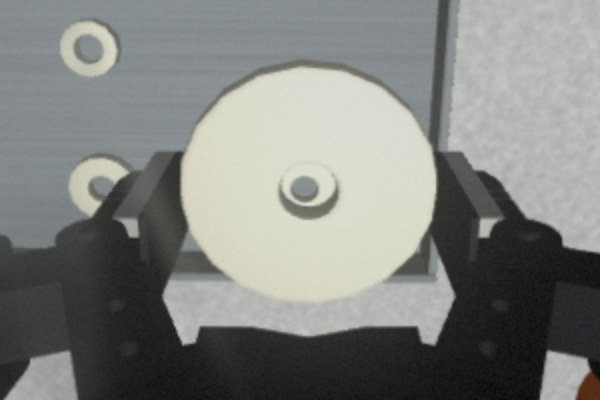

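```bash
cat >> h.py <<'E'
def bore(im,c,s,zt=-.045,px=None,win=(240,300,220,300),out=True):
    """held ring bore centre in the tool frame; px: approximate bore pixel; ring top at tool z=zt"""
    p=onz_tool(c,s,[px],zt)[0]; return p
def onz_tool(c,s,uv,zt):
    o,d=ray(c,uv); R=np.array(s['ee_rot']);t=np.array(s['tcp_pos']); o=R.T@(o-t); d=d@R
    return o+d*((zt-o[2])/d[:,2])[:,None]
E
python3 - <<'E'
from h import *
np.set_printoptions(precision=4,suppress=True)
s=robot.read_state(); b,c=load('wr12')
g=(b[:,:,0]>170).astype(np.uint8)
# bore: dark/shadow hole region inside ring around (284,265)
hole=np.zeros_like(g); ff=g.copy()
roi=(b[:,:,0]<190).astype(np.uint8)
print(b[240:292:2,284,0]); print(b[264,264:306:2,0])
for zt in(-.042,-.045,-.0475):
    print(zt,onz_tool(c,s,[(284,264),(220.5,262),(348.5,262)],zt))
print('spindle rel',rel([.5491,-.1656,.1126]))
E
```

```text
[219 218 219 219 220 214 218 218 218 172 138 136 139 136 111 137 220 111
 113 121 219 218 218 217 218 218]
[219 219 208 150 218 212 128 138 140 139 139 138 123 215 219 220 219 112
 207 218 218]
-0.042 [[-0.0007  0.0017 -0.042 ]
 [ 0.0004 -0.0304 -0.042 ]
 [ 0.0003  0.0344 -0.042 ]]
-0.045 [[ 0.0008  0.0017 -0.045 ]
 [ 0.0019 -0.0297 -0.045 ]
 [ 0.0017  0.0337 -0.045 ]]
-0.0475 [[ 0.002   0.0017 -0.0475]
 [ 0.0031 -0.0291 -0.0475]
 [ 0.0029  0.0331 -0.0475]]
spindle rel [-33.397   -3.2855  -0.2141]
```

{"op": "move_arm", "data": {"rows": [[0,0,0,-4,-0.5,0,0.5],[0,0,0,-9,-1.1,0,0.5],[0,0,0,-15,-1.7,0,0.5],[0,0,0,-21,-2.3,0,0.5],[0,0,0,-26,-2.8,0,0.5],[0,0,0,-30,-3.3,0,0.5],[0,0,0,-32.5,-3.45,0,0.5],[0,0,0,-33.4,-3.45,2,0.5],[0,0,0,-33.4,-3.45,4,0.5],[0,0,0,-33.4,-3.45,5.4,0.5],[0,0,0,-33.4,-3.45,5.4,0.5]]}}

```text
time: 20.7
tcp_pos: [0.5456, -0.1652, 0.0538]
ee_rot: [[0.035, 0.999, -0.003], [0.999, -0.035, 0.001], [0.001, -0.003, -1.0]]
contact_force: [-0.9, 0.5, 0.2]
gripper_width: 0.725
grasp_force: 43.9
```

```bash
python3 - <<'E'
from h import *
s=st(); b,cb=snap('wrist','wr13'); snap('side','sd13')
cv2.imwrite('pics/v13.png',np.hstack([cv2.resize(b[210:310,220:350],(650,500))])[:,:,::-1])
E
```

```text
t 20.7 tcp [ 0.5456 -0.1652  0.0538] 
R [[0.03478556147034712, 0.9993908038174326, -0.0028259437960295366], [0.9993943872076689, -0.034782840451396714, 0.0010063935317122723], [0.0009074860884326738, -0.002859240332377051, -0.9999955005967381]] 
F [-0.9219  0.498   0.2127] w 0.7254114926719388 g 43.86273667216301 q [-0.3471  0.5565  1.903  -0.      0.685  -0.3123]
```

View pics/v13.png

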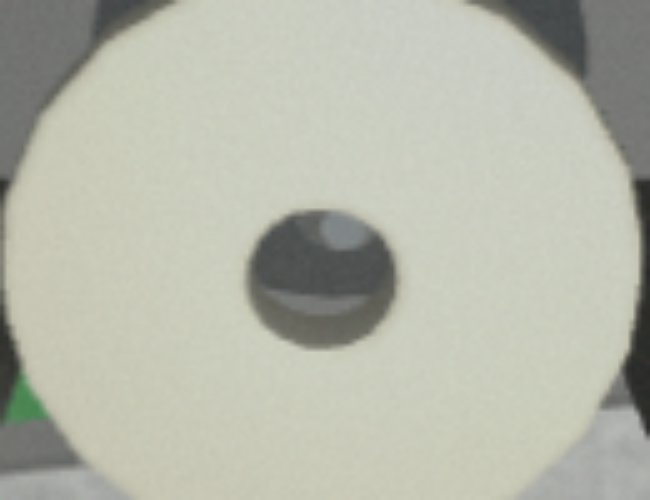

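The spindle tip shows through the bore at about full-image (289,256), and the bore rim centre is at (284.4,265.8). I'll compute the correction from those numbers and view no more pictures.

```bash
python3 - <<'E'
from h import *
np.set_printoptions(precision=4,suppress=True)
s=robot.read_state(); b,c=load('wr13')
for zt in (-.0415,-.0435,-.0455):
    B=onz_tool(c,s,[(284.4,265.8),(220.5,262),(348,262)],zt); print('bore',zt,B[0],B[2]-B[1])
R=np.array(s['ee_rot'])
for uv in((289,256),):
    X=onz(c,[uv],.085)[0]; print('tip',X,rel(X)/100)
E
```

```text
bore -0.0415 [-0.0003 -0.0002 -0.0415] [-0.      0.0632  0.    ]
bore -0.0435 [ 0.0007 -0.0002 -0.0435] [-0.      0.0622  0.    ]
bore -0.0455 [ 0.0017 -0.0002 -0.0455] [-0.      0.0613  0.    ]
tip [ 0.5491 -0.1659  0.085 ] [-0.0003  0.0023 -0.0298]
```

{"op": "move_arm", "data": {"rows": [[0,0,0,0,0.25,-0.2,0.5],[0,0,0,0,0.25,-0.2,0.5],[0,0,0,0,0.25,0.3,0.5],[0,0,0,0,0.25,0.8,0.5],[0,0,0,0,0.25,1.3,0.5],[0,0,0,0,0.25,1.3,0.5]]}}

```text
time: 21.55
tcp_pos: [0.5489, -0.1657, 0.0416]
ee_rot: [[0.035, 0.999, -0.001], [0.999, -0.035, 0.0], [0.0, -0.001, -1.0]]
contact_force: [0.3, -0.1, -0.2]
gripper_width: 0.735
grasp_force: 43.9
```

```bash
python3 - <<'E'
from h import *
s=st(); b,cb=snap('wrist','wr14'); 
r=b[:,:,0].astype(int)
for row in range(246,284,2): print(row,r[row,264:306:2])
E
```

```text
t 21.55 tcp [ 0.5489 -0.1657  0.0416] 
R [[0.03499166177269936, 0.9993871630852422, -0.0009390776413713964], [0.999387554736695, -0.034991348688276414, 0.00034778496908669464], [0.00031471224042458744, -0.0009506720817259546, -0.9999994985892737]] 
F [ 0.2718 -0.1183 -0.1699] w 0.7346465937069183 g 43.86231556534767 q [-0.3461  0.5774  1.904   0.      0.6612 -0.3111]
246 [205 205 203 206 204 205 206 204 208 206 209 204 204 207 205 206 203 207
 206 205 206]
248 [207 207 205 205 203 207 206 203 206 206 205 205 205 206 204 206 205 207
 207 207 205]
250 [205 207 206 205 207 205 204 204 204 200 200 201 204 203 206 205 207 206
 206 208 206]
252 [209 206 205 208 207 205 201 174 151 117 121 126 136 187 200 204 207 207
 205 207 204]
254 [208 207 207 204 202 176 126 100 100 100 105 102 108  90 113 198 203 205
 205 206 204]
256 [204 206 206 203 183  96  95  99 100 104 106 107 104 118  81  89 179 201
 207 204 207]
258 [205 205 202 193  93 101  96  99 101 100 104 107 107 107  90  83  96 199
 205 205 204]
260 [205 204 201 151  91  99  95  96 111 115 110 111 110 112  93  81  81 151
 200 206 206]
26
[... 298 characters left out ...]
9  81  94 125 129 131 109  82  83  77  81  96 101
 194 203 206]
270 [205 204 205 139 106 100  84  81  85  81  81  79  80  80  83  97  98 152
 200 204 207]
272 [206 203 206 182 114 103 103  97  86  79  79  82  86  92  98 101 104 187
 201 207 205]
274 [207 206 205 205 149 112 104 107 106 103 104 102 100 103 102 104 174 197
 205 205 203]
276 [204 206 206 203 207 170 116 106 105 105 106 107 105 106 107 156 199 202
 207 205 206]
278 [204 204 205 207 207 203 206 160 118 112 110 112 113 142 200 202 203 205
 204 206 204]
280 [204 205 204 204 206 204 205 205 204 205 206 204 205 203 200 206 205 208
 205 204 206]
282 [204 206 204 205 206 207 205 207 204 206 205 206 205 206 205 205 209 205
 204 208 206]
```

The spindle is inside the bore, about 1 mm off centre. Lowering.

{"op": "move_arm", "data": {"rows": [[0,0,0,0,-0.05,0.7,0.5],[0,0,0,0,-0.05,1.5,0.5],[0,0,0,0,-0.05,2.3,0.5],[0,0,0,0,-0.05,3.1,0.5],[0,0,0,0,-0.05,3.7,0.5],[0,0,0,0,-0.05,4.0,0.5],[0,0,0,0,-0.05,4.0,0.5]]}}

```text
time: 22.48
tcp_pos: [0.5487, -0.1658, 0.002]
ee_rot: [[0.035, 0.999, -0.0], [0.999, -0.035, 0.0], [0.0, -0.0, -1.0]]
contact_force: [0.6, -0.2, -0.9]
gripper_width: 0.73
grasp_force: 43.9
```

{"op": "move_arm", "data": {"rows": [[0,0,0,0,0,0.2,0.5],[0,0,0,0,0,0.4,0.5],[0,0,0,0,0,0.4,0.5]]}}

```text
time: 22.85
tcp_pos: [0.5487, -0.1658, -0.0019]
ee_rot: [[0.035, 0.999, -0.0], [0.999, -0.035, 0.0], [0.0, -0.0, -1.0]]
contact_force: [-0.4, -0.1, -0.1]
gripper_width: 0.731
grasp_force: 43.9
```

{"op": "move_arm", "data": {"rows": [[0,0,0,0,0,0.2,0.5],[0,0,0,0,0,0.4,0.5],[0,0,0,0,0,0.5,0.5],[0,0,0,0,0,0.5,0.5]]}}

```text
time: 23.35
tcp_pos: [0.5487, -0.1658, -0.0069]
ee_rot: [[0.035, 0.999, -0.0], [0.999, -0.035, 0.0], [0.0, -0.0, -1.0]]
contact_force: [-0.4, 0.6, -0.3]
gripper_width: 0.73
grasp_force: 43.9
```

{"op": "move_arm", "data": {"rows": [[0,0,0,0,0,0.1,0.5],[0,0,0,0,0,0.2,0.5],[0,0,0,0,0,0.2,0.5]]}}

```text
time: 23.72
tcp_pos: [0.5488, -0.1658, -0.0086]
ee_rot: [[0.035, 0.999, 0.0], [0.999, -0.035, -0.0], [-0.0, 0.0, -1.0]]
contact_force: [-0.9, 0.6, 4.9]
gripper_width: 0.728
grasp_force: 46.7
```

Contact with the seat. Releasing and rising, then checking the ring positions.

{"op": "move_arm", "data": {"rows": [[0,0,0,0,0,0,0.8],[0,0,0,0,0,0,0.85],[0,0,0,0,0,0,0.85],[0,0,0,0,0,-2,0.85],[0,0,0,0,0,-7,0.85],[0,0,0,0,0,-12,0.65],[0,0,0,6,0.7,-12,0.65],[0,0,0,12,1.4,-12,0.65],[0,0,0,12,1.4,-12,0.65]]}}

```text
time: 24.85
tcp_pos: [0.5672, -0.0428, 0.1114]
ee_rot: [[0.031, 1.0, 0.0], [1.0, -0.031, 0.0], [0.0, 0.0, -1.0]]
contact_force: [0.3, 0.1, -0.1]
gripper_width: 0.648
grasp_force: 0.0
```

```bash
cat >> h.py <<'E'
SP=[(.60,-.115),(.60,-.215),(.50,-.215),(.50,-.115)]
def survey(tag):
    s=st(); a,c=snap('top','top'+tag); b,cb=snap('wrist','wr'+tag)
    for n,im,cc in(('top',a,c),('wr',b,cb)):
        for r in rings(im,cc): print(n,'box',r[:3],'rel',rel([r[0],r[1],0],s)[:2].round(2))
        for r in rings(im,cc,.038,SP): print(n,'spin',r[:3])
E
python3 -c "
from h import *
survey('20')"
```

```text
t 24.85 tcp [ 0.5672 -0.0428  0.1114] 
R [[0.03105724156166877, 0.9995175800130398, 0.0002345025732185327], [0.9995175004451278, -0.03105734597853837, 0.00045559268375932926], [0.00046265592429207064, 0.00022023997379812734, -0.9999998687219163]] 
F [ 0.3202  0.1458 -0.0909] w 0.6477102580781634 g 0.0 q [-0.129   0.4718  1.8693  0.0007  0.8004 -0.0984]
top box [ 0.4885  0.1759 27.285 ] rel [21.61 -8.55]
top spin [ 0.5302 -0.2043 28.931 ]
top spin [ 0.5792 -0.2063 36.3192]
wr box [ 0.5081  0.0899 34.462 ] rel [13.08 -6.32]
wr box [ 0.5915  0.0973 41.3946] rel [14.07  1.99]
wr spin [ 0.5505 -0.1583 50.8172]
wr spin [ 0.5679 -0.1317 53.7942]
```

Ring 36 was knocked to about (0.508,0.090). Picking 43 at (0.5915,0.0973) now.

{"op": "move_arm", "data": {"rows": [[0,0,0,6,1,0,0.65],[0,0,0,11,1.8,0,0.65],[0,0,0,14,2,1,0.65],[0,0,0,14.1,2,6,0.65],[0,0,0,14.1,2,10,0.65],[0,0,0,14.1,2,12.5,0.65],[0,0,0,14.1,2,13.6,0.65],[0,0,0,14.1,2,14.0,0.65],[0,0,0,14.1,2,14.0,0.65]]}}

```text
time: 26.08
tcp_pos: [0.5925, 0.0935, -0.0282]
ee_rot: [[0.036, 0.999, 0.001], [0.999, -0.036, 0.0], [0.0, 0.001, -1.0]]
contact_force: [0.1, -0.1, -0.2]
gripper_width: 0.649
grasp_force: 0.0
```

{"op": "move_arm", "data": {"rows": [[0,0,0,0,0,0,0.3],[0,0,0,0,0,0,0.3],[0,0,0,0,0,0,0.3],[0,0,0,0,0,0,0.3]], "grip_force": 40}}

```text
time: 26.58
tcp_pos: [0.5927, 0.0938, -0.0274]
ee_rot: [[0.035, 0.999, 0.002], [0.999, -0.035, 0.0], [0.0, 0.002, -1.0]]
contact_force: [-2.2, -1.9, 9.2]
gripper_width: 0.479
grasp_force: 39.0
```

{"op": "move_arm", "data": {"rows": [[0,0,0,0,0,0,0.6],[0,0,0,0,0,0,0.6],[0,0,0,0.3,0,0.2,0.6],[0,0,0,0.3,0,0.3,0.6],[0,0,0,0.3,0,0.3,0.6]]}}

```text
time: 27.2
tcp_pos: [0.5921, 0.0973, -0.0314]
ee_rot: [[0.035, 0.999, 0.0], [0.999, -0.035, 0.0], [0.0, 0.0, -1.0]]
contact_force: [-2.5, 2.8, 11.4]
gripper_width: 0.599
grasp_force: 6.1
```

{"op": "move_arm", "data": {"rows": [[0,0,0,0,0,0,0.3],[0,0,0,0,0,0,0.3],[0,0,0,0,0,0,0.3],[0,0,0,0,0,0,0.3]], "grip_force": 40}}

```text
time: 27.7
tcp_pos: [0.5936, 0.0972, -0.0298]
ee_rot: [[0.035, 0.999, 0.003], [0.999, -0.035, 0.0], [0.0, 0.003, -1.0]]
contact_force: [-2.8, -0.7, 35.1]
gripper_width: 0.49
grasp_force: 46.4
```

{"op": "move_arm", "data": {"rows": [[0,0,0,0,0,-0.5,0.3],[0,0,0,0,0,-2,0.3],[0,0,0,0,0,-7,0.3],[0,0,0,0,0,-12,0.3],[0,0,0,-4,-0.5,-12.5,0.3],[0,0,0,-10,-1.4,-12.5,0.3],[0,0,0,-16,-2.2,-12.5,0.3],[0,0,0,-21.5,-3,-12.5,0.3],[0,0,0,-25,-3.6,-12,0.3],[0,0,0,-26.4,-3.6,-10.5,0.3],[0,0,0,-26.4,-3.6,-9.7,0.3],[0,0,0,-26.4,-3.6,-9.7,0.3]]}}

```text
time: 29.2
tcp_pos: [0.5464, -0.1644, 0.0644]
ee_rot: [[0.034, 0.999, -0.002], [0.999, -0.034, 0.001], [0.001, -0.002, -1.0]]
contact_force: [0.2, -0.2, 0.2]
gripper_width: 0.478
grasp_force: 40.6
```

```bash
cat >> h.py <<'E'
def look(tag,D,sp=(.5487,-.1658)):
    s=st(); b,c=snap('wrist',tag); r=b[:,:,0]
    m=((r>165)&(r.astype(int)+3>=b[:,:,2])).astype(np.uint8); z=np.zeros_like(m); z[195:330,205:365]=m[195:330,205:365]
    ks,h=cv2.findContours(z,cv2.RETR_CCOMP,cv2.CHAIN_APPROX_NONE)
    for i,k in enumerate(ks):
        if cv2.contourArea(k)<150: continue
        hole=h[0][i][3]>=0; e=cv2.fitEllipse(k); x0,y0,w,hh=cv2.boundingRect(k)
        print('HOLE' if hole else 'outer',np.round(e[0],1),np.round(e[1],1),'bb',x0,y0,w,hh,end=' ')
        if hole:
            for zt in(-.039,-.043): print('tool',zt,onz_tool(c,s,[e[0]],zt)[0][:2].round(4),end=' ')
            x,y=map(int,e[0]); print(); print(r[y-14:y+15:2,x-14:x+15:2])
        else: print()
    print('spindle rel tool cm',rel([*sp,.085],s)[:2].round(2))
E
python3 -c "
from h import *
look('wr21',43)"
```

```text
t 29.2 tcp [ 0.5464 -0.1644  0.0644] 
R [[0.03419186316061192, 0.9994139418071494, -0.0016399436275163922], [0.999415024829383, -0.0341906189153983, 0.0007808479144963806], [0.0007243196045674912, -0.00166568294625478, -0.9999983504293559]] 
F [ 0.2445 -0.1849  0.2144] w 0.4779981659110746 g 40.592005206272006 q [-0.3455  0.5408  1.8967  0.0003  0.7059 -0.3115]
outer [283.4 283.4] [ 92.8 120.8] bb 233 222 99 108 
HOLE [283.9 265.3] [20.5 32. ] bb 269 255 31 22 tool -0.039 [-0.0022  0.0006] tool -0.043 [-0.0003  0.0006] 
[[204 205 199 205 205 206 149 112 126 129 130 116 188 198 205]
 [204 203 197 206 207 205 209 200 154 136 160 200 208 177 199]
 [201 189 205 207 206 206 204 205 204 206 207 206 204 204 181]
 [192 182 208 204 205 207 206 206 206 208 207 206 207 207 153]
 [182  96 149 202 205 208 205 207 208 206 209 207 206 206 150]
 [170  90  76  85 110 131 157 166 199 201 200 200 152 125  94]
 [172 105 116 117 107  91  82  78  78  77  81  77  91  94  97]
 [193 111 101 124 123 120 122 121 120 122 124 123 116  94  98]
 [206 137 105 100 108 121 121 120 122 123 124 108  95 100 135]
 [205 186 114 104 100 101 102 100 100  98  98  99  99 107 188]
 [208 206 180 113 107 104 103 102 103  99 103 101 108 182 201]
 [207 205 207 190 130 112 111 107 104 111 110 143 198 199 203]
 [207 205 205 205 206 203 185 160 154 190 203 199 203 205 209]
 [204 205 205 205 206 208 208 207 207 204 202 205 207 205 206]
 [201 205 205 207 207 206 206 206 205 206 208 206 205 207 206]]
outer [288.7 216.7] [50.6 88.1] bb 245 195 86 48 
spindle rel tool cm [-0.13  0.23]
```

{"op": "move_arm", "data": {"rows": [[0,0,0,-0.13,0.19,0,0.3],[0,0,0,-0.13,0.19,0,0.3],[0,0,0,-0.13,0.19,0.8,0.3],[0,0,0,-0.13,0.19,1.5,0.3],[0,0,0,-0.13,0.19,2,0.3],[0,0,0,-0.13,0.19,2.4,0.3],[0,0,0,-0.13,0.19,2.4,0.3]]}}

```text
time: 30.12
tcp_pos: [0.5484, -0.1671, 0.0408]
ee_rot: [[0.035, 0.999, -0.001], [0.999, -0.035, 0.0], [0.0, -0.001, -1.0]]
contact_force: [-0.0, -0.4, 0.2]
gripper_width: 0.481
grasp_force: 40.6
```

```bash
python3 -c "
from h import *
look('wr22',43)"
```

```text
t 30.125 tcp [ 0.5484 -0.1671  0.0408] 
R [[0.03503106132729723, 0.9993860798695701, -0.0005367543353967206], [0.9993862105094681, -0.035030967518635735, 0.00018318906486703917], [0.00016427357772368567, -0.0005428421885925668, -0.9999998391682622]] 
F [-0.0189 -0.3623  0.1866] w 0.4807161889113107 g 40.59168930631131 q [-0.3486  0.5783  1.9049 -0.      0.659  -0.3135]
outer [293.1 317. ] [ 26.8 125.1] bb 233 301 103 29 
outer [283.9 260.2] [75.1 81.1] bb 244 222 81 77 
HOLE [284.1 261.9] [26.3 28.2] bb 269 255 31 22 tool -0.039 [-0.0004  0.0007] tool -0.043 [0.0015 0.0007] 
[[212 212 213 212 209 209 205 208 208 208 211 215 210 213 212]
 [211 214 216 206 150 108  99  97 100 104 154 205 210 210 214]
 [215 208 174  96  97 103 104 106 107 106  87 133 200 207 214]
 [208 194 127  98 100  97 104 102 105 111 109 129 213 190 212]
 [207 200 116  99  99  99 103 103 107 108 111 129 213 178 200]
 [165 212 111 100  98 101 102 104 110 109 111 131 212 210 178]
 [138 213 121  96 100 125 133 134 123 111 111 130 213 213 141]
 [125 195 144 101 116 136 134 135 132 115 113 162 212 192 123]
 [130 140 197 
[... 860 characters left out ...]
0  92  99  98 104 103 102 109 111 101 191 184 204]
 [207 194 172  97  98 101 100 102 107 108 112 114 193 208 187]
 [198 188 168  98  98  99  98 106 109 108 110 111 191 211 154]
 [188 183 178  95  97 106 132 131 134 112 112 109 188 212 150]
 [173 136 197  96  96 127 134 133 135 125 113 111 198 212 132]
 [172 106 193 142  96 135 134 130 135 134 111 145 215 178 101]
 [198 114 105 208 144 121 134 131 135 126 143 211 193  98 104]
 [211 140 106 106 163 208 175 146 165 207 210 154 102 103 138]
 [211 189 118 102 102 107 107 123 127 108 104 102 100 109 194]
 [210 213 187 116 111 107 107 107 106 103 105 102 110 185 204]]
outer [284.5 220.5] [58.  96.3] bb 237 195 96 49 
spindle rel tool cm [0.13 0.02]
```

{"op": "move_arm", "data": {"rows": [[0,0,0,0.05,-0.05,0.7,0.3],[0,0,0,0.05,-0.05,1.5,0.3],[0,0,0,0.05,-0.05,2.3,0.3],[0,0,0,0.05,-0.05,3.0,0.3],[0,0,0,0.05,-0.05,3.5,0.3],[0,0,0,0.05,-0.05,3.5,0.3]]}}

```text
time: 30.92
tcp_pos: [0.5479, -0.1665, 0.0058]
ee_rot: [[0.035, 0.999, -0.001], [0.999, -0.035, 0.0], [0.0, -0.001, -1.0]]
contact_force: [0.0, 0.0, -0.1]
gripper_width: 0.479
grasp_force: 40.6
```

{"op": "move_arm", "data": {"rows": [[0,0,0,0,0,0.15,0.3],[0,0,0,0,0,0.3,0.3],[0,0,0,0,0,0.3,0.3]]}}

```text
time: 31.3
tcp_pos: [0.5484, -0.1667, 0.0034]
ee_rot: [[0.035, 0.999, 0.0], [0.999, -0.035, -0.0], [-0.0, 0.0, -1.0]]
contact_force: [0.5, 0.0, 2.0]
gripper_width: 0.48
grasp_force: 41.9
```

{"op": "move_arm", "data": {"rows": [[0,0,0,0,0,0,0.6],[0,0,0,0,0,0,0.65],[0,0,0,0,0,0,0.65],[0,0,0,0,0,-2,0.65],[0,0,0,0,0,-7,0.65],[0,0,0,0,0,-11,0.55],[0,0,0,6,-1,-12,0.55],[0,0,0,12,-2,-12,0.55],[0,0,0,16,-3,-12,0.55],[0,0,0,16,-3,-12,0.55],[0,0,0,16,-3,-12,0.55]]}}

```text
time: 32.67
tcp_pos: [0.5241, -0.0059, 0.1233]
ee_rot: [[0.034, 0.999, 0.0], [0.999, -0.034, -0.0], [-0.0, 0.0, -1.0]]
contact_force: [0.8, 0.3, 0.3]
gripper_width: 0.546
grasp_force: 0.0
```

```bash
python3 -c "
from h import *
survey('30')"
```

```text
t 32.675 tcp [ 0.5241 -0.0059  0.1233] 
R [[0.034354279500894654, 0.9994096430729527, 0.00038576257939021235], [0.9994096976833232, -0.034354199348403835, -0.00021251743061063456], [-0.00019913940491982982, 0.00039283574605593823, -0.9999999030117822]] 
F [0.7506 0.2535 0.3302] w 0.5456283998609798 g 0.0 q [-0.0689  0.4013  1.9598 -0.0003  0.7801 -0.0343]
top spin [ 0.5487 -0.1646 60.3741]
top spin [ 0.5804 -0.1873 49.0154]
wr box [ 0.5159  0.0856 34.8547] rel [ 9.11 -1.14]
wr box [ 0.489   0.1696 18.114 ] rel [17.42 -4.11]
wr spin [ 0.5485 -0.1516 39.2988]
wr spin [ 0.5433 -0.1331 50.632 ]
```

{"op": "move_arm", "data": {"rows": [[0,0,0,5,-0.7,0,0.55],[0,0,0,8.5,-1.15,1,0.55],[0,0,0,9.1,-1.15,5,0.55],[0,0,0,9.1,-1.15,10,0.55],[0,0,0,9.1,-1.15,13,0.55],[0,0,0,9.1,-1.15,14.6,0.55],[0,0,0,9.1,-1.15,15.2,0.55],[0,0,0,9.1,-1.15,15.2,0.55],[0,0,0,9.1,-1.15,15.2,0.55]]}}

```text
time: 33.9
tcp_pos: [0.5163, 0.0857, -0.0278]
ee_rot: [[0.035, 0.999, 0.002], [0.999, -0.035, 0.0], [0.0, 0.002, -1.0]]
contact_force: [0.7, 0.8, 0.7]
gripper_width: 0.554
grasp_force: 0.0
```

{"op": "move_arm", "data": {"rows": [[0,0,0,0,0,0,0.2],[0,0,0,0,0,0,0.2],[0,0,0,0,0,0,0.2],[0,0,0,0,0,0,0.2]], "grip_force": 40}}

```text
time: 34.4
tcp_pos: [0.5162, 0.0858, -0.0276]
ee_rot: [[0.035, 0.999, 0.002], [0.999, -0.035, 0.0], [0.0, 0.002, -1.0]]
contact_force: [-1.4, -2.1, 13.6]
gripper_width: 0.39
grasp_force: 38.4
```

```bash
python3 -c "
from h import *
look('wr31',36)" | cut -c1-200
```

```text
t 34.4 tcp [ 0.5162  0.0858 -0.0276] 
R [[0.034951369178326426, 0.9993875357423485, 0.001719068176749861], [0.9993889878598095, -0.03495171180762357, 0.00016966514732028764], [0.00022964560897319202, 0.0017120877760233638, -0.999998508008
F [-1.4331 -2.1112 13.6398] w 0.38972044052153243 g 38.431334998458624 q [ 0.1068  0.649   2.0504 -0.      0.4404  0.1418]
outer [283.8 259.5] [62.4 66.3] bb 251 228 66 64 
HOLE [283.9 260.4] [26.9 29.2] bb 269 247 31 28 tool -0.039 [0.0005 0.0006] tool -0.043 [0.0024 0.0006] 
[[236 235 235 235 236 231 231 231 230 231 233 234 236 235 236]
 [236 236 234 232 215 157 154 150 151 157 174 225 229 235 235]
 [234 235 232 171 153 149 148 148 148 152 150 152 183 231 235]
 [235 233 175 150 147 145 149 148 149 148 149 150 149 178 228]
 [233 178 150 148 149 149 151 151 150 149 150 149 148 146 204]
 [232 149 150 149 150 151 149 151 152 152 152 152 152 151 166]
 [226 142 148 152 151 151 151 152 153 150 148 149 150 151 119]
 [204 128 150 150 152 149 150 154 152 152 149 149 149 151 114]
 [218 123 142 148 147 151 149 150 150 148 149 147 146 127 112]
 [233 133 117 146 150 151 150 149 152 151 151 151 132 114 118]
 [234 179 123 118 121 144 146 150 151 148 138 120 112 116 202]
 [235 233 161 121 122 118 116 117 116 115 115 115 118 145 228]
 [235 235 214 140 130 125 120 121 120 121 119 123 162 228 232]
 [234 236 235 234 185 134 131 130 129 128 129 220 231 233 235]
 [234 234 235 234 235 235 236 234 229 231 233 233 233 236 234]]
spindle rel tool cm [-25.03   4.15]
```

{"op": "move_arm", "data": {"rows": [[0,0,0,0,0,0,0.5],[0,0,0,0,0,0,0.5],[0,0,0,0,0,0.2,0.5],[0,0,0,0,0,0.2,0.5],[0,0,0,0,0,0.2,0.2],[0,0,0,0,0,0.2,0.2],[0,0,0,0,0,0.2,0.2],[0,0,0,0,0,0.2,0.2]], "grip_force": 40}}

```text
time: 35.45
tcp_pos: [0.5162, 0.0858, -0.029]
ee_rot: [[0.035, 0.999, 0.002], [0.999, -0.035, 0.0], [0.0, 0.002, -1.0]]
contact_force: [-7.3, -0.4, 48.8]
gripper_width: 0.397
grasp_force: 46.6
```

{"op": "move_arm", "data": {"rows": [[0,0,0,0,0,-0.5,0.2],[0,0,0,0,0,-2,0.2],[0,0,0,0,0,-7,0.2],[0,0,0,0,0,-11,0.2],[0,0,0,-4,0.7,-12.5,0.2],[0,0,0,-10,1.7,-12.5,0.2],[0,0,0,-16,2.7,-12.5,0.2],[0,0,0,-21,3.6,-12,0.2],[0,0,0,-24,4.1,-11,0.2],[0,0,0,-25.1,4.1,-9.7,0.2],[0,0,0,-25.1,4.1,-9.5,0.2],[0,0,0,-25.1,4.1,-9.5,0.2]]}}

```text
time: 36.95
tcp_pos: [0.5473, -0.1654, 0.0642]
ee_rot: [[0.034, 0.999, -0.001], [0.999, -0.034, 0.0], [0.0, -0.001, -1.0]]
contact_force: [-0.1, 0.6, 1.0]
gripper_width: 0.389
grasp_force: 40.0
```

```bash
python3 -c "
from h import *
look('wr32',36)" | cut -c1-200
```

```text
t 36.95 tcp [ 0.5473 -0.1654  0.0642] 
R [[0.03415257299987251, 0.9994163742198036, -0.0007160299084150344], [0.99941655805124, -0.03415228854126536, 0.0004058083370233655], [0.0003811174367797285, -0.000729471545384004, -0.999999661310324
F [-0.076   0.6152  0.9685] w 0.3894069283601188 g 39.96564628556371 q [-0.3466  0.5419  1.8949  0.0002  0.7055 -0.3126]
outer [284.3 288.9] [ 80.2 117.1] bb 239 229 91 101 
HOLE [283.9 265.5] [18.5 33. ] bb 268 256 32 20 tool -0.039 [-0.0023  0.0006] tool -0.043 [-0.0004  0.0006] 
[[209 206 202 191 200 206 169 116 123 120 159 203 201 200 208]
 [210 204 197 207 211 207 209 206 200 202 207 208 208 189 199]
 [202 180 210 209 209 209 209 209 206 207 209 208 210 209 181]
 [208 182 207 208 209 209 207 209 210 206 208 208 209 209 152]
 [182  92 108 189 200 205 208 209 208 208 206 208 200 203 128]
 [158  99  80  78  80  81  88  89  95 114 102  93  84  75  91]
 [183 108 119 120 120 122 111 110 117 120 118 121 122 109  96]
 [206 109 100 120 121 120 123 123 125 122 122 121 111  96 103]
 [208 138 104  97  99 118 123 122 123 126 113 100  94  98 155]
 [206 208 123 106 102  99  99 102  96 100  96  98  99 108 202]
 [207 208 184 117 108 106 105 104 105 103 102 105 141 198 206]
 [206 209 208 208 162 113 107 111 108 105 111 151 203 204 209]
 [209 206 210 207 208 207 205 191 182 204 206 206 205 205 209]
 [206 205 209 207 205 211 209 209 208 206 209 208 208 209 207]
 [207 206 206 206 204 208 207 207 208 206 207 206 208 211 206]]
outer [286.2 218. ] [48.4 90.9] bb 244 195 85 49 
spindle rel tool cm [-0.04  0.14]
```

{"op": "move_arm", "data": {"rows": [[0,0,0,-0.08,0.1,0,0.2],[0,0,0,-0.08,0.1,0,0.2],[0,0,0,-0.08,0.1,0.8,0.2],[0,0,0,-0.08,0.1,1.5,0.2],[0,0,0,-0.08,0.1,2,0.2],[0,0,0,-0.08,0.1,2.4,0.2],[0,0,0,-0.08,0.1,2.4,0.2]]}}

```text
time: 37.88
tcp_pos: [0.5484, -0.1674, 0.0398]
ee_rot: [[0.035, 0.999, -0.001], [0.999, -0.035, 0.0], [0.0, -0.001, -1.0]]
contact_force: [-0.2, -0.8, -1.1]
gripper_width: 0.389
grasp_force: 40.0
```

```bash
python3 -c "
from h import *
look('wr33',36)" | cut -c1-200
```

```text
t 37.875 tcp [ 0.5484 -0.1674  0.0398] 
R [[0.03506530098434503, 0.9993848486947977, -0.0005906489254425317], [0.9993850061951193, -0.03506518512303804, 0.00020538906568423772], [0.000184551506419049, -0.0005974877094195799, -0.999999804474
F [-0.2229 -0.8098 -1.1282] w 0.38884942604443473 g 39.96495421975851 q [-0.3491  0.58    1.9052 -0.      0.657  -0.314 ]
outer [289.5 317.6] [ 26.5 102. ] bb 239 302 91 28 
outer [283.9 260.3] [62.3 66.3] bb 251 229 66 64 
HOLE [283.6 260.6] [27.  27.7] bb 269 247 31 29 tool -0.039 [0.0004 0.0005] tool -0.043 [0.0023 0.0005] 
[[214 213 214 213 213 215 213 210 213 213 215 215 215 213 215]
 [215 215 214 211 209 173 125 128 117 161 197 207 211 213 215]
 [213 216 210 171  96  95 103 102 104  94  84 103 185 211 214]
 [215 210 177  80  94  98 102 105 106 106 107  88 195 204 209]
 [210 200 189  93  98 100 103 104 104 106 107 103 187 209 188]
 [209 172 182  96  97 101 102 104 106 108 110 113 188 214 181]
 [199 188 176  98  96 100 101 109 107 107 111 112 188 215 148]
 [177 162 177  97  98 107 131 135 131 116 110 113 191 213 136]
 [185 108 214 106  98 131 
[... 850 characters left out ...]
 215 215 216 213 214 213 215 216 217]
 [216 217 218 214 215 215 214 214 217 217 216 216 216 214 216]
 [214 215 214 215 217 212 215 214 217 216 213 215 212 214 216]
 [215 215 214 215 213 215 214 212 215 214 218 217 214 211 213]
 [215 214 215 211 212 214 215 215 217 213 214 215 215 219 214]
 [214 217 214 214 217 211 213 215 210 214 217 213 215 217 216]
 [215 215 215 212 207 135 127 126 120 175 206 210 216 214 215]
 [214 213 209 124  85 103 100 108 102  85  95 135 207 215 214]
 [211 208 116  84 101 103 104 102 106 107  98 128 207 204 212]
 [211 206 135  99  98  98 101 104 105 107 110 110 213 179 206]
 [176 207 123  97 100 102  99 106 108 112 112 122 214 210 191]]
spindle rel tool cm [0.16 0.02]
```

{"op": "move_arm", "data": {"rows": [[0,0,0,0.06,0,0.7,0.2],[0,0,0,0.06,0,1.4,0.2],[0,0,0,0.06,0,2.0,0.2],[0,0,0,0.06,0,2.4,0.2],[0,0,0,0.06,0,2.4,0.2]]}}

```text
time: 38.55
tcp_pos: [0.5484, -0.1667, 0.0158]
ee_rot: [[0.035, 0.999, -0.001], [0.999, -0.035, 0.0], [0.0, -0.001, -1.0]]
contact_force: [-0.4, -0.1, -0.1]
gripper_width: 0.388
grasp_force: 40.0
```

{"op": "move_arm", "data": {"rows": [[0,0,0,0,0,0.15,0.2],[0,0,0,0,0,0.35,0.2],[0,0,0,0,0,0.35,0.2]]}}

```text
time: 38.92
tcp_pos: [0.5486, -0.1668, 0.0126]
ee_rot: [[0.035, 0.999, -0.0], [0.999, -0.035, 0.0], [0.0, -0.0, -1.0]]
contact_force: [0.4, -0.2, -1.9]
gripper_width: 0.385
grasp_force: 40.0
```

{"op": "move_arm", "data": {"rows": [[0,0,0,0,0,0.1,0.2],[0,0,0,0,0,0.2,0.2],[0,0,0,0,0,0.2,0.2]]}}

```text
time: 39.3
tcp_pos: [0.5488, -0.1669, 0.0121]
ee_rot: [[0.035, 0.999, 0.001], [0.999, -0.035, -0.0], [-0.0, 0.001, -1.0]]
contact_force: [-7.3, 3.4, 26.9]
gripper_width: 0.39
grasp_force: 55.2
```

{"op": "move_arm", "data": {"rows": [[0,0,0,0,0,-0.1,0.5],[0,0,0,0,0,-0.1,0.5],[0,0,0,0,0,-0.1,0.55],[0,0,0,0,0,-2,0.55],[0,0,0,0,0,-7,0.55],[0,0,0,2,-0.5,-11,0.5],[0,0,0,8,-2.2,-11,0.5],[0,0,0,14,-4,-11,0.5],[0,0,0,20,-6,-11,0.5],[0,0,0,22.5,-6.6,-11,0.5],[0,0,0,22.5,-6.6,-11,0.5],[0,0,0,22.5,-6.6,-11,0.5]]}}

```text
time: 40.8
tcp_pos: [0.4908, 0.0599, 0.1207]
ee_rot: [[0.035, 0.999, 0.0], [0.999, -0.035, -0.0], [-0.0, 0.0, -1.0]]
contact_force: [0.1, -0.9, -0.3]
gripper_width: 0.502
grasp_force: 0.0
```

```bash
python3 -c "
from h import *
survey('40')"
```

```text
t 40.8 tcp [0.4908 0.0599 0.1207] 
R [[0.03470531231582387, 0.9993975867521045, 6.99366183758792e-05], [0.9993975783119684, -0.03470530152350289, -0.00015003444875926817], [-0.00014751689459142775, 7.510147944256376e-05, -0.9999999862992665]] 
F [ 0.1206 -0.8707 -0.2579] w 0.501884425730212 g 0.0 q [ 0.0604  0.3694  2.0262 -0.0002  0.7459  0.0952]
top spin [ 0.5487 -0.1648 60.465 ]
top spin [ 0.5887 -0.1813 44.7488]
wr box [ 0.4891  0.1754 27.7487] rel [11.53 -0.58]
```

{"op": "move_arm", "data": {"rows": [[0,0,0,5,-0.3,0,0.45],[0,0,0,10,-0.6,1,0.45],[0,0,0,11.55,-0.6,5,0.45],[0,0,0,11.55,-0.6,9,0.45],[0,0,0,11.55,-0.6,12.5,0.45],[0,0,0,11.55,-0.6,14.4,0.45],[0,0,0,11.55,-0.6,15.0,0.45],[0,0,0,11.55,-0.6,15.0,0.45],[0,0,0,11.55,-0.6,15.0,0.1],[0,0,0,11.55,-0.6,15.0,0.1],[0,0,0,11.55,-0.6,15.0,0.1],[0,0,0,11.55,-0.6,15.0,0.1]], "grip_force": 40}}

```text
time: 42.4
tcp_pos: [0.4898, 0.1757, -0.0282]
ee_rot: [[0.036, 0.999, 0.002], [0.999, -0.036, 0.0], [0.0, 0.002, -1.0]]
contact_force: [-0.7, -2.5, 12.7]
gripper_width: 0.313
grasp_force: 42.3
```

{"op": "move_arm", "data": {"rows": [[0,0,0,0,0,0.1,0.1],[0,0,0,0,0,0.1,0.1]]}}

```text
time: 42.65
tcp_pos: [0.4898, 0.1757, -0.0283]
ee_rot: [[0.036, 0.999, 0.002], [0.999, -0.036, 0.001], [0.001, 0.002, -1.0]]
contact_force: [-5.9, -4.2, 36.2]
gripper_width: 0.31
grasp_force: 53.2
```

{"op": "move_arm", "data": {"rows": [[0,0,0,0,0,-1,0.1],[0,0,0,0,0,-6,0.1],[0,0,0,0,0,-11,0.1],[0,0,0,-5,1,-12.5,0.1],[0,0,0,-11,2.2,-12.5,0.1],[0,0,0,-17,3.4,-12.5,0.1],[0,0,0,-23,4.6,-12.5,0.1],[0,0,0,-28.5,5.8,-12.5,0.1],[0,0,0,-32.5,6.8,-12,0.1],[0,0,0,-33.9,7,-10.5,0.1],[0,0,0,-33.9,7,-9.5,0.1],[0,0,0,-33.9,7,-9.5,0.1]]}}

```text
time: 44.15
tcp_pos: [0.5455, -0.1639, 0.0638]
ee_rot: [[0.034, 0.999, -0.002], [0.999, -0.034, 0.001], [0.001, -0.002, -1.0]]
contact_force: [0.5, 0.2, -0.4]
gripper_width: 0.309
grasp_force: 39.5
```

```bash
python3 -c "
from h import *
look('wr42',29)" | cut -c1-200
```

```text
t 44.15 tcp [ 0.5455 -0.1639  0.0638] 
R [[0.0344693709508914, 0.9994031102806316, -0.00229904929247616], [0.9994053392179674, -0.034467167875861925, 0.000991101022458072], [0.0009112677265281679, -0.0023318447668187153, -0.999996866040646
F [ 0.4659  0.202  -0.3692] w 0.3089331450341873 g 39.5226988568902 q [-0.3451  0.541   1.8986  0.0002  0.7045 -0.3109]
outer [285.6 312.4] [40.9 78.8] bb 247 291 75 39 
outer [283.9 260. ] [49.2 51.9] bb 259 236 51 50 
HOLE [284.  263.8] [21.2 29.9] bb 269 254 31 22 tool -0.039 [-0.0014  0.0007] tool -0.043 [0.0005 0.0007] 
[[210 210 208 203 208 210 108  94 128 132 134 173 201 206 213]
 [210 205 183 200 207 209 174  95 126 130 133 131 115 191 208]
 [209 206 189 210 203 203 210 177 114 130 131 121 186 170 200]
 [205 186 211 210 211 209 209 206 201 196 196 203 205 206 165]
 [197 185 210 211 209 209 210 209 209 209 207 211 208 210 153]
 [195 137 202 205 211 210 211 210 209 211 212 208 211 208 107]
 [186 105  78 104 189 203 205 206 208 210 213 209 206 190  91]
 [185 112  97  93  74  73  76  85  85  94 113 115  90  89  98]
 [206 140 100 104 117 119 121
[... 1898 characters left out ...]
81  82  82  80  79  83 178 209 212]
 [211 211 210 176  78  74  79  78  79  81  78  82  90 187 210]
 [210 212 209 158 101  74  76  81  80  83  80  94 106 157 208]
 [211 182 142 103 103  99  97  99 101  90  79 125 101 136 202]
 [131 101 102 103 101 105 106 108 111 105 101 103 152 115 204]
 [102 110 112 113 128 135 150 159 147 115 112 106 103 108 192]
 [141 199 207 207 209 210 212 211 210 207 191 126 108 103 112]
 [203 207 213 210 210 213 208 213 209 209 211 208 200 157 113]
 [207 210 209 209 210 210 212 211 210 209 211 210 213 211 202]
 [210 212 213 210 213 209 211 212 211 210 213 208 210 210 211]
 [210 210 212 211 210 210 209 212 209 209 209 211 208 210 209]]
spindle rel tool cm [-0.18  0.32]
```

{"op": "move_arm", "data": {"rows": [[0,0,0,-0.2,0.22,0,0.1],[0,0,0,-0.2,0.22,0,0.1],[0,0,0,-0.2,0.22,0.3,0.1],[0,0,0,-0.2,0.22,0.3,0.1]]}}

```text
time: 44.7
tcp_pos: [0.5487, -0.1672, 0.0615]
ee_rot: [[0.035, 0.999, -0.0], [0.999, -0.035, 0.0], [0.0, -0.0, -1.0]]
contact_force: [-0.1, 0.6, -0.2]
gripper_width: 0.309
grasp_force: 39.5
```

```bash
python3 -c "
from h import *
look('wr43',29)" | head -24 | cut -c1-160
```

```text
t 44.7 tcp [ 0.5487 -0.1672  0.0615] 
R [[0.034904306125725315, 0.9993906084525676, -0.00031804196027952135], [0.9993906536526863, -0.034904271068774986, 0.00011512086549131311], [0.0001039496890160
F [-0.0582  0.6342 -0.1729] w 0.30923176711260875 g 39.52217470854521 q [-0.3486  0.5476  1.8929 -0.      0.7015 -0.3137]
outer [285.5 311.2] [43.6 78. ] bb 247 288 75 42 
outer [283.9 260. ] [49.1 51.9] bb 258 236 52 50 
HOLE [284.  264.7] [18.4 32.6] bb 269 255 31 21 tool -0.039 [-0.0019  0.0007] tool -0.043 [0.0001 0.0007] 
[[213 207 203 209 188 115 123 125 143 199 209 205 195 209 210]
 [210 187 198 206 207 203 200 200 204 205 209 209 191 198 211]
 [207 193 212 210 209 212 210 212 209 211 210 211 208 186 201]
 [173 208 211 210 211 211 209 210 213 212 213 211 211 209 180]
 [150 190 206 208 210 212 210 210 211 209 210 209 205 170 172]
 [148  85  79  89  94 109 117 142 170 143  96  82  80  87 137]
 [137  98 121 113 106  92  97  99  95  97 115 120 126  93 152]
 [166 107 106 121 119 120 122 122 120 122 123 122  98  95 176]
 [206 115 101 100 115 126 124 125 121 122 109  97  96 103 193]
 [208 162 111 104 102 100  98  96  99  98  94  98 107 155 203]
 [210 209 162 116 105 104 105 104  99 101 102 107 179 206 211]
 [209 211 210 183 114 113 108 107 109 112 114 188 206 209 209]
 [208 210 207 208 209 208 195 172 193 205 205 208 210 209 210]
 [207 208 209 212 210 212 211 209 210 209 211 209 210 211 208]
 [204 208 208 209 210 208 207 207 209 208 211 210 209 206 211]]
outer [283.8 218. ] [49.2 93.2] bb 241 195 87 50 
HOLE [286.2 255.5] [ 71.1 107.5] bb 259 200 49 19 tool -0.039 [0.0032 0.0018] tool -0.043 [0.005  0.0018] 
[[210 210 213 214 213 212 212 211 214 211 211 212 211 211 209]
```

{"op": "move_arm", "data": {"rows": [[0,0,0,0,-0.03,0.7,0.1],[0,0,0,0,-0.03,1.3,0.1],[0,0,0,0,-0.03,1.8,0.1],[0,0,0,0,-0.03,2.0,0.1],[0,0,0,0,-0.03,2.0,0.1]]}}

```text
time: 45.38
tcp_pos: [0.5485, -0.1673, 0.0415]
ee_rot: [[0.035, 0.999, -0.0], [0.999, -0.035, 0.0], [0.0, -0.0, -1.0]]
contact_force: [0.4, -0.1, -0.1]
gripper_width: 0.309
grasp_force: 39.5
```

{"op": "move_arm", "data": {"rows": [[0,0,0,0.04,0,0.6,0.1],[0,0,0,0.04,0,1.2,0.1],[0,0,0,0.04,0,1.6,0.1],[0,0,0,0.04,0,1.8,0.1],[0,0,0,0.04,0,1.8,0.1]]}}

```text
time: 46.0
tcp_pos: [0.5485, -0.1669, 0.0236]
ee_rot: [[0.035, 0.999, -0.0], [0.999, -0.035, 0.0], [0.0, -0.0, -1.0]]
contact_force: [0.4, -0.2, -0.5]
gripper_width: 0.31
grasp_force: 39.5
```

{"op": "move_arm", "data": {"rows": [[0,0,0,0,0,0.1,0.1],[0,0,0,0,0,0.25,0.1],[0,0,0,0,0,0.25,0.1]]}}

```text
time: 46.38
tcp_pos: [0.5485, -0.1669, 0.0212]
ee_rot: [[0.035, 0.999, -0.0], [0.999, -0.035, -0.0], [-0.0, -0.0, -1.0]]
contact_force: [-0.4, -0.5, -0.1]
gripper_width: 0.308
grasp_force: 39.5
```

{"op": "move_arm", "data": {"rows": [[0,0,0,0,0,0.1,0.1],[0,0,0,0,0,0.1,0.1],[0,0,0,0,0,0.1,0.45],[0,0,0,0,0,0.1,0.45],[0,0,0,0,0,0.1,0.45],[0,0,0,0,0,-3,0.45],[0,0,0,0,0,-8,0.45],[0,0,0,0,0,-13,0.45],[0,0,0,-2,0,-15,0.45],[0,0,0,-2,0,-15,0.45]]}}

```text
time: 47.62
tcp_pos: [0.5489, -0.1881, 0.1728]
ee_rot: [[0.036, 0.999, 0.003], [0.999, -0.036, -0.001], [-0.001, 0.003, -1.0]]
contact_force: [-0.2, -0.1, -0.0]
gripper_width: 0.452
grasp_force: 0.0
```

```bash
python3 - <<'E'
from h import *
np.set_printoptions(precision=4,suppress=True)
s=st(); b,c=snap('wrist','wr50'); r=b[:,:,0].astype(int)
# stack outlines: project expected circles & compare brightness profile along image x through each centre
for D,z in((64,.038),(43,.046),(36,.054),(29,.062)):
    t=np.linspace(0,2*np.pi,24,endpoint=False); X=lambda q:np.c_[.5487+q*np.cos(t),-.1660+q*np.sin(t),np.full(24,z)]
    v=[[r[int(round(y)),int(round(x))] if 0<=y<420 and 0<=x<560 else -1 for x,y in proj(c,X(D/2000+e))] for e in(-.0025,.0025)]
    print(D,proj(c,[(.5487,-.166,z)]).round(0),v)
print('tip',proj(c,[(.5487,-.166,.085)]),'n',rings(b,c))
top,ct=snap('top','top50'); print(rings(top,ct),rings(top,ct,.038,SP))
cv2.imwrite('pics/v50.png',b[:,:,::-1])
E
```

```text
t 47.625 tcp [ 0.5489 -0.1881  0.1728] 
R [[0.035948487715887746, 0.9993489059962386, 0.0030773877008866074], [0.9993528128833156, -0.03594431537298852, -0.0014005622342210357], [-0.0012890357425028116, 0.0031257441494859156, -0.9999942840388473]] 
F [-0.2299 -0.14   -0.0474] w 0.4515281577194942 g 0.0 q [-0.3822  0.4086  1.7904 -0.0002  0.9392 -0.3462]
64 [[282. 171.]] [[np.int64(202), np.int64(201), np.int64(198), np.int64(201), np.int64(201), np.int64(203), np.int64(198), np.int64(201), np.int64(198), np.int64(192), np.int64(185), np.int64(196), np.int64(174), np.int64(192), np.int64(174), np.int64(157), np.int64(184), np.int64(168), np.int64(200), np.int64(195), np.int64(201), np.int64(201), np.int64(201), np.int64(202)], [np.int64(81), np.int64(73), np.int64(76), np.int64(72), np.int64(70), np.int64(72), np.int64(71), np.int64(72), np.int64(73), np.int64(72), np.int64(74), np.int64(92), np.int64(80), np.int64(104), np.int64(101), np.int64(120), np.int64(117), np.int64(119), np.int64(119), np.int64(112), np.int64(121), np.int64(113), np.int64(98), np.int64(96)]]
43 [[282. 172.]] 
[... 1883 characters left out ...]
t64(199), np.int64(191), np.int64(190), np.int64(198), np.int64(185), np.int64(183), np.int64(150), np.int64(159), np.int64(180), np.int64(182), np.int64(164), np.int64(195), np.int64(176), np.int64(191), np.int64(172), np.int64(183), np.int64(190), np.int64(183), np.int64(181), np.int64(173), np.int64(190), np.int64(200)]]Traceback (most recent call last):
  File "<stdin>", line 9, in <module>
  File "h.py", line 25, in rings
    mm=((g>g[m>0].min()*0+105)&(im[:,:,0]>115)&(im[:,:,0]+2>=im[:,:,2])&(m>0)).astype(np.uint8)
           ~~~~~~~~~~^^
    return umr_minimum(a, axis, None, out, keepdims, initial, where)
ValueError: zero-size array to reduction operation minimum which has no identity
```

```bash
python3 - <<'E'
from h import *
np.set_printoptions(precision=3,suppress=True,linewidth=180)
top,ct=snap('top','top50'); print(rings(top,ct)); print(rings(top,ct,.038,SP))
sd,cs=snap('side','sd50'); r=sd[:,:,0].astype(int)
for z in(.030,.038,.046,.054,.062,.085): print(z,proj(cs,[(.5487,-.166,z)]).round(1))
u,v=proj(cs,[(.5487,-.166,.046)])[0].astype(int)
print(u,v)
for y in range(v-24,v+26,2): print(y,r[y,u-26:u+27:2])
E
```

```text
[]
[[  0.531  -0.138  41.134 315.788 253.394]
 [  0.551  -0.155  45.582 325.662 241.738]
 [  0.575  -0.148  51.677 320.523 228.638]]
0.03 [[328.8 242.1]]
0.038 [[329. 240.]]
0.046 [[329.3 237.8]]
0.054 [[329.6 235.7]]
0.062 [[329.9 233.5]]
0.085 [[330.7 227. ]]
329 237
213 [ 82  84  81  78  82  82  80  84  80  82  81  80  81  81  83  83  80  74  75 187 234 235 234 235 235 234 233]
215 [ 79  80  83  80  83  81  82  82  82  82  81  83  80  82  81  81  78  74  80 203 235 232 234 235 235 234 233]
217 [ 80  83  82  83  82  80  83  82  81  82  84  81  82  81  83  81  81  74  82 209 236 236 233 234 234 233 233]
219 [ 80  83  83  81  80  80  80  82  80  82  81  82  82  79  82  81  78  72  90 230 237 236 236 234 235 234 233]
221 [ 77  81  81  81  81  81  81  80  81  81  81  80  83  82  81  79  77  75  96 228 235 233 234 236 234 234 234]
223 [ 79  80  80  80  82  82  82  82  84  80  81  83  84  83  84  82  76  74 100 231 237 235 234 234 234 233 233]
225 [ 78  80  81  80  83  82  81  83  84  80  82  80  82  80  83  84  80  72 113 233 236 235 236 235 234 232 231]
227 [ 81  82  82  82  82  79  81
[... 1319 characters left out ...]
140 111  92 136]
251 [ 79  79  81  80  82  79  81  81  82  81  82  82  83  82  81  77  75  69 103 144 153 153 152 138  81  66  91]
253 [ 81  79  81  80  81  83  82  82  79  79  82  80  80  84  81  78  75  83 141 153 153 152 153 153 133  70  69]
255 [ 83  80  82  81  80  82  80  80  81  82  80  82  81  82  80  79  75  91 148 154 154 153 153 153 153 114 106]
257 [ 80  82  78  79  80  82  81  80  83  83  82  81  82  82  81  78  72  93 151 156 154 153 154 153 152 153 156]
259 [ 81  79  83  80  80  82  81  81  80  80  82  83  81  83  79  77  73 102 155 153 153 153 153 153 155 151 146]
261 [ 80  77  80  81  80  81  81  82  81  82  83  82  82  83  81  78  72 104 155 153 154 153 153 150 141 132 116]
```

The cassette is empty. I'm moving the arm up and behind the cover, then checking the stack with a clear view.

{"op": "move_arm", "data": {"rows": [[0,0,0,0,0,-6,0],[0,0,0,0,0,-12,0],[0,0,0,2,0,-16,0],[0,0,0,8,0,-16,0],[0,0,0,14,0.5,-16,0],[0,0,0,20,1,-16,0],[0,0,0,26,1.5,-16,0],[0,0,0,32,2,-16,0],[0,0,0,38,2.5,-16,0],[0,0,0,44,3,-16,0],[0,0,0,50,3.3,-16,0],[0,0,0,56,3.3,-16,0]]}}

```text
time: 49.28
tcp_pos: [0.5996, 0.3739, 0.3292]
ee_rot: [[0.035, 0.999, -0.002], [0.999, -0.035, -0.001], [-0.001, -0.002, -1.0]]
contact_force: [0.6, -0.3, -0.1]
gripper_width: 0.004
grasp_force: 0.0
```

{"op": "move_arm", "data": {"rows": [[0,0,0,5,0,0,0],[0,0,0,8,0,0,0],[0,0,0,8,0,0,0],[0,0,0,8,0,0,0]]}}

```text
time: 49.78
tcp_pos: [0.6027, 0.4511, 0.3298]
ee_rot: [[0.035, 0.999, -0.002], [0.999, -0.035, -0.001], [-0.001, -0.002, -1.0]]
contact_force: [0.7, 0.5, -0.6]
gripper_width: 0.001
grasp_force: 0.0
```

```bash
python3 - <<'E'
from h import *
np.set_printoptions(precision=3,suppress=True,linewidth=180)
st()
top,ct=snap('top','top51'); print(rings(top,ct,.038,SP))
rt=top[:,:,0].astype(int)
sd,cs=snap('side','sd51'); r=sd[:,:,0].astype(int)
u,v=329,237
for y in range(v-16,v+20,1): print(y,r[y,u-20:u+21:2])
print('top tip',proj(ct,[(.5487,-.166,.062),(.5487,-.166,.085)]).round(1))
for y in range(228,262,2): print(y,rt[y,312:352:2])
# cover edge columns
d=np.abs(np.diff(rt,axis=1))
for q in (200,205,300,310): print(q,[(cc) for cc in range(50,150) if d[q,cc]>14])
E
```

```text
t 49.775 tcp [0.6027 0.4511 0.3298] 
R [[0.03465744908424234, 0.9993978605417696, -0.0016666035841607677], [0.9993981254696317, -0.03465986370848756, -0.001442447744399945], [-0.0014993434427796658, -0.001615608938652977, -0.9999975708855486]] 
F [ 0.7406  0.5378 -0.5965] w 0.0006703144440880006 g 0.0 q [ 0.6024  0.5576  1.1422 -0.0002  1.444   0.6371]
[[  0.5487  -0.1644  59.8372 331.2436 243.1282]]
221 [168 165 170 168 167 174 171 169 168 159 148 127 107 118 156 164 164 165 164 166 165]
222 [166 167 168 168 170 171 171 165 156 136 117 103  97 101 138 167 165 166 165 164 165]
223 [165 167 168 169 169 167 161 146 125 108 100  97  99  97 117 163 167 169 166 164 164]
224 [164 166 168 172 164 155 135 116 104  98  97  96  99  95 102 153 169 169 167 166 164]
225 [165 167 171 163 149 126 107  98  97  97  97  99 101  99  98 137 167 167 165 164 165]
226 [164 161 157 138 117 102  98  99  97  99 101  98 100  98  99 113 158 168 168 165 165]
227 [157 143 127 109  99  97  98  99 100 100  99 104  99  96  97 100 139 169 168 168 165]
228 [131 116 102  98  99  97 102  98  97  98 101 104  98 101 100  
[... 3451 characters left out ...]
 102  87 115 156 156 130 154 112 156 157 156 154 142 155 161  22 108 102 101]
250 [100 101  94  25 161 154 138 156 127 157 120 155 153 154 156 133  63 104 101 103]
252 [101 101 104  48  79 161 154 156 135 145 157 133 135 155 148  26  99 102 102 101]
254 [100 101 100 105  61  68 163 156 154 154 154 154 158 149  25  91 103 100 101 102]
256 [ 99 100 100 101 105  61  28  95 166 165 166 149  75  33  89 103 101 102 101 101]
258 [100 100 100 101 101 103 102  56  37  34  36  37  92 106 102 101 101 102 104 108]
260 [101 101 101 101 101 101 101 102 103 105 105 103 101 100 100 101 101 100  90  32]
200 [75, 76, 144, 145, 147, 148]
205 [75, 141, 143, 144, 145, 146, 147]
300 [67, 68, 132]
310 [67, 68, 87]
```

The stack is concentric and the cover is still at about 1.82 rad. Now computing the closing arc.

```bash
python3 - <<'E'
import numpy as np
np.set_printoptions(precision=2,suppress=True)
for th in np.r_[1.85,np.arange(1.75,-.06,-.1)]:
    r=.2; ry=.235 if th>1.57 else r
    y=.286-ry*np.cos(th)+.005*max(np.sin(th),0)+.011; z=.0285+r*np.sin(th)+.005*np.cos(th)-.033
    print(round(th,2),'tool x',round((y-.4511)*100,2),'z',round(-(z-.3298)*100,2))
E
```

```text
1.85 tool x -8.45 z 14.34
1.75 tool x -10.73 z 13.84
1.65 tool x -13.05 z 13.53
1.55 tool x -15.33 z 13.42
1.45 tool x -17.32 z 13.52
1.35 tool x -19.3 z 13.81
1.25 tool x -21.24 z 14.29
1.15 tool x -23.12 z 14.97
1.05 tool x -24.93 z 15.83
0.95 tool x -26.64 z 16.87
0.85 tool x -28.23 z 18.07
0.75 tool x -29.7 z 19.43
0.65 tool x -31.03 z 20.93
0.55 tool x -32.2 z 22.55
0.45 tool x -33.2 z 24.28
0.35 tool x -34.03 z 26.1
0.25 tool x -34.66 z 28.0
0.15 tool x -35.11 z 29.95
0.05 tool x -35.36 z 31.93
-0.05 tool x -35.39 z 33.93
```

{"op": "move_arm", "data": {"rows": [[0,0,0,0,0,6,0],[0,0,0,0,0,12,0],[0,0,0,-2,0,14.5,0],[0,0,0,-6,0,14.5,0],[0,0,0,-8.5,0,14.4,0],[0,0,0,-10.7,0,14,0],[0,0,0,-13,0,13.7,0],[0,0,0,-15.3,0,13.6,0],[0,0,0,-17.3,0,13.6,0],[0,0,0,-19.3,0,13.8,0],[0,0,0,-21.2,0,14.3,0],[0,0,0,-21.2,0,14.3,0]]}}

```text
time: 51.38
tcp_pos: [0.5956, 0.238, 0.1877]
ee_rot: [[0.036, 0.999, -0.001], [0.999, -0.036, -0.001], [-0.001, -0.001, -1.0]]
contact_force: [-0.7, 0.1, 0.2]
gripper_width: 0.002
grasp_force: 0.0
```

```bash
python3 - <<'E'
from h import *
st(); a,c=snap('top','top60'); rt=a[:,:,0].astype(int); d=np.abs(np.diff(rt,axis=1))
H=np.array([.545,.286,.0285]);u=np.array([.036,.999,0]);v=np.array([.999,-.036,0])
for q in (280,295,305,310): print(q,[(cc) for cc in range(90,245) if d[q,cc]>14])
for th in(.9,1.1,1.2,1.3,1.5):
    E=H-.235*np.cos(th)*u+.235*np.sin(th)*np.array([0,0,1]); print(th,proj(c,[E+v*.1225,E-v*.1225]).round(0).tolist())
E
```

```text
t 51.375 tcp [0.5956 0.238  0.1877] 
R [[0.0364306587855925, 0.9993358177731777, -0.0008546438216730462], [0.9993359158060907, -0.03643126135927399, -0.0007004111466292937], [-0.0007310816984306675, -0.0008285598267271877, -0.9999993895038956]] 
F [-0.6761  0.0704  0.1777] w 0.0023102499155069575 g 0.0 q [ 0.3331  0.4787  1.6273 -0.0004  1.0366  0.3698]
280 [107, 108, 135, 136, 137, 138, 139, 140, 141, 142, 143, 235, 236, 237, 238]
295 [108, 109, 134, 135, 136, 137, 138, 139, 141, 142, 235, 236, 237]
305 [108, 109, 110, 134, 136, 137]
310 [108, 109, 110, 134, 136, 137, 139]
0.9 [[188.0, 189.0], [183.0, 314.0]]
1.1 [[164.0, 187.0], [159.0, 316.0]]
1.2 [[152.0, 186.0], [146.0, 317.0]]
1.3 [[139.0, 185.0], [132.0, 317.0]]
1.5 [[113.0, 184.0], [105.0, 317.0]]
```

```bash
python3 - <<'E'
from h import *
np.set_printoptions(linewidth=200)
for f in('top60','top51','top0'):
    a,c=load(f)
    for q in (190,305,310): print(f,q,a[q,60:200:4].astype(int).sum(1)//3)
E
```

```text
top60 190 [ 38  39  26  16  16  18  15  16  15  20  23  37 122  14  60  41  25 119 141 134 134 154 133 133 140 140 140 136 134 136 135 134 137 139 137]
top60 305 [ 26  26  25  25  25  25  25  25  24  25  27  26  16 137 141 134 139 138 132 122 137 135 138 139 137 137 136 138 142 137 140 138 138 134 137]
top60 310 [ 24  25  25  24  24  27  24  26  24  25  26  25  19 139 141 136 139 137 137 118 140 137 138 135 143 138 139 140 142 139 140 134 137 138 141]
top51 190 [133 135 133 132 135  92  93  92  91  91  92  90  89 109 131 136 132 128 137 130 129 132 128 130 136 137 135 133 130 132 131 131 133 134 134]
top51 305 [131 135 116  92  92  92  91  92  92  92  92  90 100 138 138 132 135 133 128 133 131 132 134 135 133 133 132 134 138 133 136 134 134 131 132]
top51 310 [134 134 108  91  92  90  90 122 134 134 131 134 131 134 137 132 134 134 133 133 133 133 134 131 138 134 135 136 137 134 136 130 133 135 137]
top0 190 [130 133 130 129 131 127 127 130 128 125 127 128 126 128 126 132 130 126 134 128 127 130 125 127 134 134 133 130 128 131 131 130 103 132 131]
top0 305 [129 132 127 129 134 130 130 130 130 130 133 130 130 129 134 128 133 131 125 130 129 129 132 134 106 114 114 115 113 115 114 113 133 128 130]
top0 310 [132 131 134 133 130 131 125 131 128 131 129 132 129 131 134 130 132 131 131 130 131 131 131 128 136 131 133 135 104 116 114 120 131 132 133]
```

The dark edge at column 109 is the arm. The cover edge is at about column 135, or 1.28 rad, so it is following the finger. Continuing.

{"op": "move_arm", "data": {"rows": [[0,0,0,-1.9,0,0.7,0],[0,0,0,-3.7,0,1.5,0],[0,0,0,-5.4,0,2.6,0],[0,0,0,-7.0,0,3.8,0],[0,0,0,-8.5,0,5.1,0],[0,0,0,-9.8,0,6.6,0],[0,0,0,-11,0,8.2,0],[0,0,0,-12,0,10,0],[0,0,0,-12.8,0,11.8,0],[0,0,0,-13.5,0,13.7,0],[0,0,0,-13.9,0,15.6,0],[0,0,0,-13.9,0,15.6,0]]}}

```text
time: 52.92
tcp_pos: [0.5897, 0.1001, 0.0304]
ee_rot: [[0.035, 0.999, -0.003], [0.999, -0.035, -0.0], [-0.0, -0.003, -1.0]]
contact_force: [0.3, -0.5, -0.4]
gripper_width: 0.002
grasp_force: 0.0
```

{"op": "move_arm", "data": {"rows": [[0,0,0,-0.1,0,1,0],[0,0,0,-0.2,0,1.7,0],[0,0,0,-0.2,0,2.2,0],[0,0,0,-0.2,0,2.2,0]]}}

```text
time: 53.42
tcp_pos: [0.5907, 0.0988, 0.0099]
ee_rot: [[0.035, 0.999, -0.0], [0.999, -0.035, -0.0], [-0.0, -0.0, -1.0]]
contact_force: [-0.1, 0.2, -0.6]
gripper_width: 0.0
grasp_force: 0.0
```

{"op": "move_arm", "data": {"rows": [[0,0,0,0,0,0.3,0],[0,0,0,0,0,0.6,0],[0,0,0,0,0,0.8,0],[0,0,0,0,0,0.8,0]]}}

```text
time: 53.92
tcp_pos: [0.5908, 0.0988, 0.002]
ee_rot: [[0.035, 0.999, -0.0], [0.999, -0.035, -0.0], [-0.0, -0.0, -1.0]]
contact_force: [0.5, 0.3, -0.2]
gripper_width: -0.002
grasp_force: 0.0
```

```bash
python3 - <<'E'
from h import *
np.set_printoptions(linewidth=200)
st(); a,c=snap('top','top61'); snap('wrist','wr61')
H=np.array([.545,.286,.0285]);u=np.array([.036,.999,0]);v=np.array([.999,-.036,0])
for q in (280,290,297,300,305,310): print(q,a[q,180:260:2].astype(int).sum(1)//3)
for th in(0,.1,.2,.4,.6):
    E=H-.235*np.cos(th)*u+(.235*np.sin(th)+.005)*np.array([0,0,1]); print(th,proj(c,[E+v*.1225,E-v*.1225]).round(0).tolist())
E
```

```text
t 53.925 tcp [0.5908 0.0988 0.002 ] 
R [[0.0350349644291283, 0.9993860523625149, -0.00026383843189846054], [0.9993860869146077, -0.03503496938788856, -1.4194992166174876e-05], [-2.3429848569185285e-05, -0.00026317913698705364, -0.9999999650938914]] 
F [ 0.529   0.3259 -0.2103] w -0.002146044988724723 g 0.0 q [0.115  0.6623 1.8613 0.     0.6182 0.1501]
280 [ 57  57  59  60  61  61  61  63  58  56  57  56  57  56  58  59  58  59  39  30  30  30  29  31  29  30  29  98 166 110 154 155 154 154 153 155 155 156 157 154]
290 [ 32  31  30  28  36  60  64  62  57  61  62  62  62  64  62  63  63  66  43  28  32  31  31  31  30  30  24 131 144 135 153 153 151 152 151 153 157 152 153 158]
297 [ 39  67  35  40  41  38  29  29  32  67  65  65  67  66  67  68  68  72  46  30  31  30  30  30  32  30  21 143 136 146 152 156 152 153 154 152 152 150 156 156]
300 [ 39  39  37  39  41  39  40  41  33  57  69  68  69  69  70  70  70  73  51  29  30  30  32  31  30  30  18 159 125 147 147 154 151 152 153 158 156 152 153 152]
305 [ 40  40  37  37  36  35  36  34  33  69  72  73  72  73  73  73  73  74  66  25  31  31  30  32  30  31  18 141 155 148 150 154 149 157 157 151 152 151 150 152]
310 [ 40  41  40  39  38  36  37  36  33  26  78  74  74  74  73  73  73  73  76  28  31  30  30  31  31  30  14 163 152 152 154 153 156 157 156 157 153 148 149 151]
0 [[241.0, 199.0], [238.0, 302.0]]
0.1 [[240.0, 198.0], [236.0, 304.0]]
0.2 [[237.0, 197.0], [234.0, 305.0]]
0.4 [[229.0, 194.0], [225.0, 308.0]]
0.6 [[215.0, 192.0], [211.0, 311.0]]
```

{"op": "move_arm", "data": {"rows": [[0,0,0,0,0,0.15,0],[0,0,0,0,0,0.3,0],[0,0,0,0,0,0.3,0]]}}

```text
time: 54.4
tcp_pos: [0.591, 0.0988, 0.0002]
ee_rot: [[0.035, 0.999, 0.001], [0.999, -0.035, 0.0], [0.0, 0.001, -1.0]]
contact_force: [-5.4, -1.4, 20.4]
gripper_width: 0.003
grasp_force: 10.3
```

```bash
python3 - <<'E'
from h import *
np.set_printoptions(linewidth=200,precision=3,suppress=True)
st(); b,c=snap('wrist','wr62'); g=b.astype(int).sum(2)//3
H=np.array([.545,.286,.0285]);u=np.array([.036,.999,0]);v=np.array([.999,-.036,0])
for th in(0,.1,.3,.6,1.0,1.28):
    K=H+(-.205*np.cos(th)+.035*np.sin(th))*u+np.array([0,0,.205*np.sin(th)+.035*np.cos(th)]); E=lambda s:H-s*np.cos(th)*u+s*np.sin(th)*np.array([0,0,1])
    print(th,'knob',proj(c,[K]).round(0),'pl .05,.1,.15',proj(c,[E(.05),E(.1),E(.15)]).round(0).tolist())
print(g[0:420:15,60:520:20])
E
```

```text
t 54.4 tcp [0.591  0.0988 0.0002] 
R [[0.03496887772630184, 0.9993882583297247, 0.0005354467692249291], [0.9993884007893898, -0.03496889639633201, 2.5543070033003254e-05], [4.425142687145659e-05, 0.0005342260779109178, -0.999999856322144]] 
F [-5.3665 -1.4343 20.4499] w 0.0032687410033504813 g 10.341100148507394 q [ 0.115   0.6651  1.8621 -0.0001  0.6138  0.15  ]
0 knob [[166. 324.]] pl .05,.1,.15 [[162.0, -35.0], [171.0, 85.0], [180.0, 189.0]]
0.1 knob [[144. 348.]] pl .05,.1,.15 [[158.0, -42.0], [163.0, 81.0], [169.0, 193.0]]
0.3 knob [[ 64. 409.]] pl .05,.1,.15 [[147.0, -61.0], [141.0, 61.0], [137.0, 194.0]]
0.6 knob [[1559. -433.]] pl .05,.1,.15 [[128.0, -106.0], [91.0, -11.0], [35.0, 145.0]]
1.0 knob [[556. 346.]] pl .05,.1,.15 [[103.0, -191.0], [-6.0, -233.0], [2565.0, 2097.0]]
1.28 knob [[460. 465.]] pl .05,.1,.15 [[92.0, -255.0], [188.0, 24.0], [240.0, 146.0]]
[[151 148 149 147 151 152 150 153 156 152 153 154 154 153 157 156 153 154 155 154 149 151 144]
 [151 150 148 148 152 151 156 158 156 159 159 157 159 161 162 162 161 162 161 155 154 143 151]
 [156 157 156 158 158 158 163
[... 1741 characters left out ...]
3  36  31  30 156 160 152 147 152]
 [164 164 166 157  65  54  44  32  41  23  27  48  20  32  23  39  28  26  23 116 156 155 151]
 [150 153  52  45  48  46  34  26  20  20  14 155  22  17  20  36 154  31  23  17  14 153 147]
 [151  50  52  34  42  38  25  19   8  21  18  12  15  17  18  15  20  22  25  23   7  16  21]
 [ 24  34  46  39  31  25  16  20  10  12  18  16  15  18   4  22   4  22  21  26  28  14   9]
 [ 28  32  50  42  32  20  12  11  14  17  14  11  20   5   5  18  18  12  24  26  74  21  23]
 [ 27  29  36  32  28  14  14  11  14  11  16  11   8   8  14  18  17  11   8  29  63  28  18]
 [ 29  36  29  38  16  14   9   5   4  23  18  21  11  14   8  15  10  12   9  13  30  23  33]]
```

Firm contact at the expected shut height. Lifting away and verifying.

{"op": "move_arm", "data": {"rows": [[0,0,0,0,0,-1,0],[0,0,0,0,0,-5,0],[0,0,0,0,0,-11,0],[0,0,0,0,0,-17,0],[0,0,0,6,0,-23,0],[0,0,0,12,0,-29,0],[0,0,0,18,0,-32,0],[0,0,0,24,0,-32,0],[0,0,0,30,0,-32,0],[0,0,0,36,0,-32,0],[0,0,0,38,0,-32,0],[0,0,0,38,0,-32,0]]}}

```text
time: 55.95
tcp_pos: [0.6029, 0.4825, 0.3181]
ee_rot: [[0.031, 1.0, -0.001], [1.0, -0.031, 0.0], [0.0, -0.001, -1.0]]
contact_force: [0.3, -0.9, -0.3]
gripper_width: -0.001
grasp_force: 0.0
```

```bash
python3 - <<'E'
from h import *
np.set_printoptions(linewidth=200,precision=3,suppress=True)
st(); a,c=snap('top','top70'); s,cs=snap('side','sd70')
H=np.array([.545,.286,.0285]);u=np.array([.036,.999,0]);v=np.array([.999,-.036,0])
m=(a.max(2)<45).astype(np.uint8); m[:, :130]=0; m[:,260:]=0; m[:190]=0; m[310:]=0
n,l,stt,ce=cv2.connectedComponentsWithStats(m); print([(stt[i].tolist(),ce[i].round(1)) for i in range(1,n) if stt[i,4]>15])
for q in (215,250,285): print(q,a[q,200:256:2].astype(int).sum(1)//3)
for th in(0,.05,.1,.2):
    E=H-.235*np.cos(th)*u+(.235*np.sin(th)+.005)*np.array([0,0,1]); K=H+(-.205*np.cos(th)+.035*np.sin(th))*u+np.array([0,0,.205*np.sin(th)+.035*np.cos(th)])
    print(th,proj(c,[E+v*.1225,E-v*.1225,K]).round(0).tolist(),'side',proj(cs,[E+v*.1225,E-v*.1225,K]).round(0).tolist())
print(rings(a,c,.038,SP))
x=proj(cs,[E])[0].astype(int)
k=(s.max(2)<45).astype(np.uint8); n,l,stt,ce=cv2.connectedComponentsWithStats(k[:,:290]); print([(stt[i].tolist(),ce[i].round(1)) for i in range(1,n) if stt[i,4]>15])
# compare stack and bystanders with before
a1=load('top51')[0].astype(int); print('stack diff',np.abs(a[225:262,310:355].astype(int)-a1[225:262,310:355]).mean())
for nm,lo,hi in(('yellow',(20,150,100),(35,255,255)),('red',(0,150,90),(8,255,255)),('blue',(100,150,60),(125,255,255))):
    o=[]
    for f in('top0','top70'):
        q=cv2.inRange(cv2.cvtColor(load(f)[0],cv2.COLOR_RGB2HSV),lo,hi); q[:,:100]=0; q[:,500:]=0; M=cv2.moments(q); o.append((round(M['m10']/M['m00'],1),round(M['m01']/M['m00'],1)))
    print(nm,o)
E
```

```text
t 55.95 tcp [0.6029 0.4825 0.3181] 
R [[0.03128470180038445, 0.9995101725171123, -0.0008261162589760329], [0.999510455731587, -0.031284407268608615, 0.0003670764050965841], [0.0003410520434879917, -0.0008371957143677423, -0.9999995913933363]] 
F [ 0.2792 -0.8891 -0.2859] w -0.0005062583853555409 g 0.0 q [0.6352 0.5947 1.1041 0.0008 1.4432 0.6664]
[([218, 245, 12, 12, 109], array([223.2, 250.4]))]
215 [136 132 134 133 136 132 134 132 135 134 132 131 132 131 133 131 134 134 131 136  66 128 128 126 128 125 127 126]
250 [135 136 134 134 136 135 133 136 129   1  20  22  24  27  15 109 136 130 133 109 123 129 130 125 127 126 129 131]
285 [136 134 133 135 135 135 135 134 136 135 136 135 134 135 134 133 133 135 123  98 126 128 129 124 126 125 127 130]
0 [[241.0, 199.0], [238.0, 302.0], [225.0, 250.0]] side [[237.0, 231.0], [262.0, 309.0], [235.0, 261.0]]
0.05 [[241.0, 198.0], [237.0, 303.0], [224.0, 250.0]] side [[237.0, 228.0], [261.0, 306.0], [234.0, 259.0]]
0.1 [[240.0, 198.0], [236.0, 304.0], [222.0, 250.0]] side [[236.0, 225.0], [261.0, 303.0], [233.0, 256.0]]
0.2 [[237.0, 197.0], [234.0, 305.0], [218.0, 250.0]] side [[234.0, 219.0], [259.0, 297.0], [229.0, 251.0]]
[[  0.5483  -0.1647  59.4868 331.2561 242.4634]]
[([0, 33, 112, 152, 443], array([45.5, 96.5])), ([123, 200, 32, 44, 73], array([137.6, 220.6])), ([229, 257, 9, 16, 98], array([233.1, 263.3])), ([181, 280, 11, 14, 20], array([185.3, 286. ])), ([221, 335, 11, 14, 20], array([225.5, 341.6])), ([248, 373, 8, 10, 16], array([251.4, 377.7])), ([0, 378, 44, 42, 944], array([ 14.2, 405.2])), ([255, 383, 28, 37, 61], array([268.5, 401.7]))]
stack diff 5.380780780780781
yellow [(441.7, 265.6), (441.8, 265.6)]
red [(283.4, 139.2), (283.4, 139.2)]
blue [(440.5, 193.8), (440.5, 193.8)]
```

```bash
python3 - <<'E'
from h import *
np.set_printoptions(linewidth=200)
a,b=load('sd70')[0].astype(int)[:,:,0],load('sd51')[0].astype(int)[:,:,0]
d=np.abs(a-b); print(d[220:258,305:352].mean(),d[220:258,305:352].max(), d[150:200,400:500].mean())
for y in range(226,254,2): print(y,a[y,309:350:2])
t,u=load('top70')[0].astype(int)[:,:,0],load('top51')[0].astype(int)[:,:,0]
print((t-u)[226:262:2,312:352:2])
E
```

```text
8.712765957446809 18 10.8576
226 [153 150 147 129 110  94  90  91  92  90  93  91  92  92  91 107 146 155 153 154 153]
228 [124 109  96  91  92  91  90  93  89  90  91  94  93  94  92  92 108 154 160 157 155]
230 [ 90  91  90  90  92  91  93  90  96 100  75  87  94  92  92  91  93 127 156 158 157]
232 [ 90  91  91  91  92  92  96 114 145 138  64 107 133  96  91  91  91  96 128 155 156]
234 [ 91  90  92  91  96 125 156 163 165 113  56  96 161 128  98  93  94  93  95 138 157]
236 [ 92  93  92  92 130 168 158 144 151 137 111 127 166 151 141  98  92  91  90 104 147]
238 [ 91  92  92  97 157 164 148 138 115 137 157 150 136 154 165 133  90  92  90  91 106]
240 [ 95  93  90 108 169 162 144 126 134 129 124 131 145 144 167 160  91  92  93  92  92]
242 [ 94  92  85  90 165 166 131 144 126 121 128 128 128 149 161 170  99  90  93  93  94]
244 [ 94  92  83  68 144 171 156 126 145 148 150 151 144 135 168 167  87  84  94  94  94]
246 [ 93  94  90  59 103 160 171 158 128 118 119 126 142 165 174 134  62  88  96  92  92]
248 [ 90  94  93  81  55  93 141 168 175 170 165 169 175 169 139  70  58  90  93 
[... 602 characters left out ...]
-5 -5]
 [-5 -6 -6 -6 -6 -7 -5 -7 -6 -6 -6 -5 -7 -6 -7 -8  0 -5 -6 -6]
 [-5 -5 -1 -7 -7 -6 -6 -7 -7 -3 -3 -3 -7 -7 -6 -7 -6 -5 -4 -5]
 [-6 -5 -3 -6 -6 -5 -5 -5 -7 -3 -5 -5 -6 -6 -6 -7 -4 -6 -4 -6]
 [-4 -5 -3 -6 -6 -7 -7 -6 -6 -7 -2 -6 -7 -6 -6 -7 -4 -5 -6 -6]
 [-5 -6 -5 -6 -7 -6 -6 -6 -5 -7 -6 -6 -7 -7 -6 -7  0 -6 -5 -4]
 [-5 -6 -5 -1 -8 -6 -6 -7 -6 -7 -5 -7 -6 -7 -6 -6 -4 -5 -4 -7]
 [-5 -5 -6 -2 -3 -6 -7 -8 -7 -6 -7 -6 -6 -7 -7 -1 -5 -5 -5 -5]
 [-4 -6 -4 -5 -3 -3 -6 -7 -7 -6 -7 -6 -7 -7 -2 -5 -5 -4 -5 -6]
 [-5 -4 -5 -4 -5 -3 -4 -5 -7 -6 -7 -7 -4 -3 -4 -5 -5 -5 -5 -4]
 [-5 -6 -4 -5 -5 -5 -5 -5 -2 -3 -3 -2 -5 -6 -5 -5 -5 -6 -6 -6]
 [-6 -5 -6 -6 -5 -5 -5 -5 -5 -5 -4 -5 -5 -4 -4 -6 -6 -4 -4 -4]]
```

The differences are only a uniform exposure change, so the stack hasn't moved. The cover is shut, the bystanders haven't moved, and the robot is clear. Handing in.

```bash
python3 -c "
from cell import robot
print(robot.sign_off())"
```

```text
the job is handed in; nothing more can be done
None
```

I opened the cover to about 1.82 rad, threaded all four rings present (64, 43, 36, 29) onto the spindle widest at the bottom, shut the cover and signed off at about 56 s; the last camera check showed everything in place, but no verdict came back, and I viewed 15 pictures, one over the limit of 14.

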